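# Mark off a 20 cm pantry bay with the tape, clear it and put the canister in

### The job

Make a 20 cm bay on the pantry shelf for the steel canister: hook the tape measure's end over the outer side of the wooden lip, back the case straight away from the lip (square to it) along the clear stretch beside the cartons until 20 cm of blade shows between hook and case, set the case down flat and push its red thumb lock fully down. Then stand every wrap carton that lies on the shelf upright in the wooden holder, one to a compartment, and last of all set the canister upright in the cleared bay, wholly between the lip and the mark where the case starts, beside the blade. Leave the tape hooked and locked on its mark, and leave the tins, cans, jar and bottles where they are.

Things in the scene. Friction and masses are not known exactly. Their poses are not given: they have to be found in the camera images.
- lip: Brown wooden strip fixed on the white shelf: 360 mm long (x), 12 thick (y), 22 high. Origin: centre of its underside. The inner face (y = -6 mm) looks at the bay with the cartons; behind the outer face (y = +6 mm) 60 mm of shelf are free. Cartons lie between x = -135 and +80 mm at first; the lip from x = +100 to +150 mm and the shelf in front of it, 280 mm deep, are clear for the tape.
- tape: Black and yellow tape measure, 0.5 kg: case 84 mm long (x), 38 wide (y; grip across this), 62 high. Origin: centre of the case's underside; z up. The blade leaves the front face (x = +42 mm) along +x, its underside 26 mm above the foot. Set down flat, the rubber foot alone holds the case against the spring. A red thumb lock stands on the middle of the top.
- blade (a joint): How far the blade is drawn out against its spring, m, 0 (home) to 0.22. At 0 the hook's inner face is already 36 mm in front of the case's front face, so the blade showing between hook and case is 36 mm + this value: 20 cm shows at 0.164. The spring pulls 2.0 N at 0, 2.8 N at 0.164.
- hook (a point): Point on the inner face (towards the case) of the steel hook at the blade's end, 16 mm above the level of the case's foot. The hook is a plate 22 mm wide, 2.5 mm thick, hanging from the blade (28 mm above the foot) down to 12 mm. With the case on the shelf and the blade across the lip it catches the lip's outer face.
- lock (a joint): Red thumb lock on the tape's top, m: 0 = up (free), 0.006 = fully down. It slides stiffly (3 N to move it, press with about 8 N), and stays where it is left. Fully down, a sprung catch under it drops between fine teeth (6 mm apart) on the blade: a locked tape that is lifted may let the blade slip back a few mm before it holds.
- lock_top (a point): Centre of the top face of the red thumb lock (26 by 22 mm), 74 mm above the case's foot when up; it stands 12 mm above the case when up and 6 mm when down.
- holder: Open wooden holder fixed to the shelf, 186 mm long (x), 66 wide (y), 95 high, green band on its long sides. Three square compartments in a row along x, each 54 by 54 mm inside, centres at x = -60, 0, +60 mm, y = 0; walls and floor 6 mm thick. Origin: centre of its underside.
- carton_blue: Slim wrap carton, blue with two light bands, rigid, 180 mm long (its x axis), 30 by 30 mm in section, 0.06 to 0.13 kg. Origin: its centre. It starts lying on the shelf. Either end may stand down. May be absent.
- carton_green: Slim wrap carton, green with two light bands, rigid, 180 mm long (its x axis), 30 by 30 mm in section, 0.06 to 0.13 kg. Origin: its centre. It starts lying on the shelf. Either end may stand down. May be absent.
- carton_red: Slim wrap carton, red with two light bands, rigid, 180 mm long (its x axis), 30 by 30 mm in section, 0.06 to 0.13 kg. Origin: its centre. It starts lying on the shelf. Either end may stand down. May be absent.
- canister: Steel canister with a blue band, a plain low cylinder 64 mm across, 50 mm high, 0.25 kg. Origin: centre of its underside. Starts standing on the shelf.
- spice_tin: Orange tin, 56 mm across, 50 mm high; leave alone. Origin: centre of its underside.
- tomato_can: Food can with red label, 74 mm across, 85 mm high; leave alone. Origin: centre of its underside.
- bean_can: Food can with yellow label, 74 mm across, 85 mm high; leave alone. Origin: centre of its underside.
- honey_jar: Amber jar with green cap, 70 mm across, 85 mm high; leave alone. Origin: centre of its underside.
- soap_bottle: Green bottle with white cap, 64 mm across, 170 mm high; leave alone. Origin: centre of its underside.
- oil_bottle: Green glass bottle with yellow cap, 66 mm across, 200 mm high; leave alone. Origin: centre of its underside.
There are look-alikes about, which are no part of the job. Of the things that look like the canister, take the one that is farthest to the robot's right at the start.

How it is judged:
By the outcome, as a careful person would: the job done as asked, in the order asked, and still so for the second after the job is handed in, with the robot touching nothing.
Of carton_blue, carton_green, carton_red only 2 to 3 are there at a start; the rules pass over those that are not, and their reading is None.
At some moment in a run one of canister may be knocked a few centimetres aside while the robot is not near it.
It also fails if it takes over 210 s, if anything falls off the work surface, if the arm or the gripper's body presses on something with over 40 N, if the wrist force passes 120 N, or if a joint passes its speed limit or range.

### The arm

A 6-joint arm with a two-finger parallel gripper is mounted at the origin on the work surface. World frame = base frame: x ahead of the robot, y to its left, z up, the work surface at z = 0. Lengths are in mm, angles in rad, forces in N, time in s.
With the tool pointing down it reaches from about 300 to 775 mm from the base axis. Payload 14.6 kg.
Tool frame: the origin (TCP) lies midway between the tips of the shut fingers; the grasp point (between the pads) lies manip.grasp_offset behind it (manip.grasp_offset is the distance from the TCP to the grasp point, in mm); z points along the fingers, y is the direction in which the jaws open and shut (so a half turn about z gives the same grasp; the last joint's range is limited). The gripper opens to 94 mm and grips with 3 to 60 N. Pads are 16 mm wide; open, the fingers measure 119 mm over their backs; the gripper's body (75 mm by 177 mm) begins 78 mm behind the grasp point.
Start: joints at [-1.325, 0.3, 1.521, -0, 1.321, -0.067], TCP at [169.241, -523.304, 205.446] pointing down, gripper open.
Joint ranges: [-3.03, 3.03], [-0.79, 2.21], [0.23, 2.52], [-1.04, 4.18], [0, 3.07], [-2.55, 2.55]. Speed limits (rad/s): [2.22, 2.22, 2.57, 3.14, 3.14, 3.14].

### API

Orientations are given as [roll, pitch, yaw] about the fixed x, y, z axes, in that order (R = Rz(yaw) Ry(pitch) Rx(roll)).
In Python, from cell import monitor, vision, order, manip gives the robot as it stands.
- The arm moves only by the shell command python3 -m jog 'ROWS' [FORCE]. ROWS is JSON, a list of rows, each a list of 7 numbers: the shift along the tool's x, y, z in cm, then the turn, a rotation vector about the tool's x, y, z in rad, then the opening in per cent of the stroke, from 0 (shut) to 100 (fully open). In form: [[tx, ty, tz, rx, ry, rz, jaw], ...]. A call has 1 to 8 rows; each row shifts and turns the commanded pose from where the row before left it, along the tool's axes as they then stand; what a row does not reach is not made up. A row lasts 1/10 s, in which the tool goes at most 50 mm and 8.59 degrees, less where a joint would pass 70% of its speed; a pose out of reach is approached as far as the arm can. A call is refused whole if a number of a shift passes 5 or a number of a turn 0.15, either way. A call with a gripper value outside its range is refused whole. The fingers move at their own pace and stop on an object; FORCE is the grip in N (left out, the last holds). Time passes only in rows, so rows that do not move let the fingers close. It gives the time, the measured TCP pose, the force and the opening at its end, in the units of the state.
- monitor.read_state(): the state, without advancing time (a new reading comes with each control period).
- vision.camera(name): name is "scene" or "top"; returns a dict with "color" (480x640x3 uint8, blue, green, red), "fx", "fy", "cx", "cy" (pixels), "cam_to_world" (4x4, takes a point from camera to world coordinates). Camera axes: x right, y down, z forward; pixel columns grow to the right and rows downward; lengths in mm; the calibration is good to about 2 mm. A picture is of the moment at which its call begins. There is no depth.
- order.sign_off(): hands the job in, once; it reports no verdict.
The state is a dict: "clock": time; "joints": joint angles; "qd": joint speeds; "effort": joint torques, N m; "eef_pos": TCP position; "eef_rot": TCP orientation; "wrist_force": force on the tool from outside, world axes, zero at the start; "moment": the same for the moment, N m; "finger_gap": finger opening in mm.
Only numpy, scipy, OpenCV 4.12 (cv2) and the standard library are available. Lean on these libraries where they do the work, as an engineer would, in place of code of your own. Each camera call takes 0.05 s, during which the arm holds its last target.

## Working session

There is one attempt and no reset: what is moved stays moved. The work goes in short steps, Python scripts to look and compute and a shell command to move; the robot and the scene stay as the last step left them, time stands still between calls to the robot, and variables do not carry over. Pictures are saved under pics/ and viewed, and the job is handed in when it is done.

```bash
ls -la; mkdir -p pics; cat > h.py <<'E'
import numpy as np, cv2
from cell import monitor, vision, order, manip
def shot(name,fn=None):
    c=vision.camera(name)
    if fn: cv2.imwrite('pics/'+fn,c['color'])
    return c
def ray(c,u,v):
    T=np.array(c['cam_to_world']); d=np.array([(u-c['cx'])/c['fx'],(v-c['cy'])/c['fy'],1.0])
    return T[:3,3],T[:3,:3]@d
def onz(c,u,v,z):
    o,d=ray(c,u,v); return o+d*(z-o[2])/d[2]
def tri(c1,p1,c2,p2):
    o1,d1=ray(c1,*p1);o2,d2=ray(c2,*p2)
    s=np.linalg.lstsq(np.c_[d1,-d2],o2-o1,rcond=None)[0]
    a=o1+s[0]*d1;b=o2+s[1]*d2
    return (a+b)/2,np.linalg.norm(a-b)
def proj(c,P):
    T=np.linalg.inv(np.array(c['cam_to_world']));p=T[:3,:3]@np.array(P)+T[:3,3]
    return p[0]/p[2]*c['fx']+c['cx'],p[1]/p[2]*c['fy']+c['cy']
E
python3 - <<'E'
from h import *
np.set_printoptions(precision=3,suppress=True)
print(monitor.read_state()); print(manip.grasp_offset)
for n in('scene','top'):
    c=shot(n,n+'0.png'); print(n,c['fx'],c['fy'],c['cx'],c['cy'],np.array(c['cam_to_world']))
E
```

```text
total 12
drwxr-xr-x  3 agent agent 4096 Dec  6 13:35 .
drwxr-xr-x 23 root  root  4096 Dec  6 13:35 ..
drwxr-xr-x  2 agent agent 4096 Dec  6 13:35 pics
{'clock': 0.0, 'joints': array([-1.325,  0.3  ,  1.522, -0.   ,  1.321, -0.067]), 'qd': array([-0.   , -0.002,  0.001, -0.   ,  0.001,  0.001]), 'effort': array([  0.001, -53.181, -35.274,   0.071,   0.024,  -0.   ]), 'eef_pos': array([ 169.189, -523.056,  204.88 ]), 'eef_rot': array([-3.14 , -0.   ,  0.313]), 'wrist_force': array([ 0.561,  0.221, -0.159]), 'moment': array([ 0.012, -0.017,  0.037]), 'finger_gap': 94.07422604489841}
18.8
scene 605.2553855356635 605.2553855356635 318.4889446689813 248.39114147772244 [[   0.443    0.593   -0.673 1689.468]
 [   0.896   -0.31     0.317 -493.177]
 [  -0.021   -0.743   -0.669 1178.601]
 [   0.       0.       0.       1.   ]]
top 434.2098233657067 434.2098233657067 317.5981289598624 245.21792454411312 [[   0.01    -0.999    0.053  504.055]
 [  -1.      -0.01    -0.005   38.868]
 [   0.005   -0.052   -0.999 1189.836]
 [   0.       0.       0.       1.   ]]
```

View pics/scene0.png

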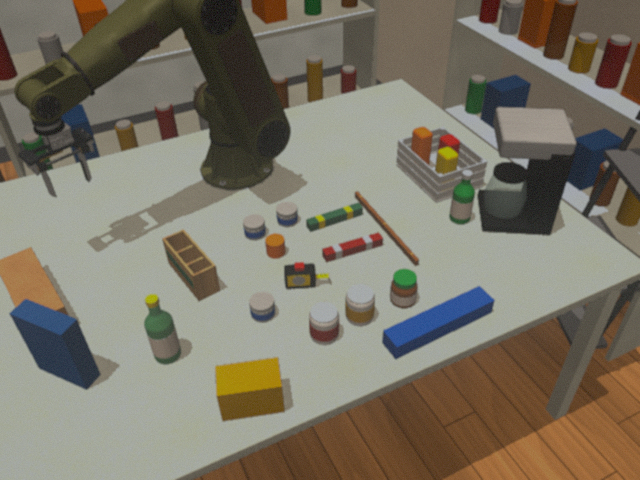

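View pics/top0.png

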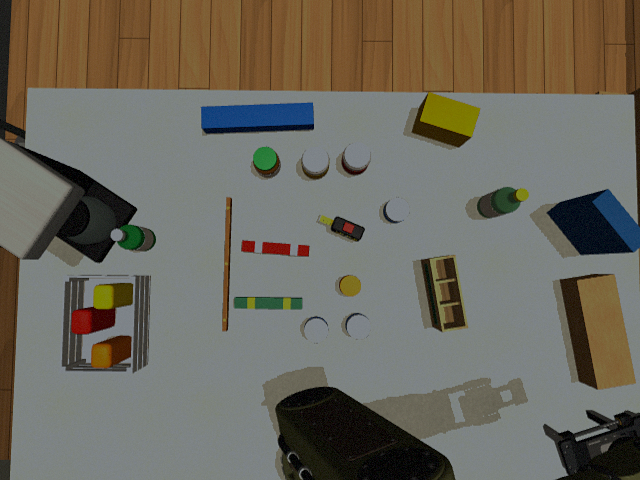

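```bash
python3 - <<'E'
from h import *
t=cv2.imread('pics/top0.png');s=cv2.imread('pics/scene0.png')
def crop(im,x,y,w,h,k,fn):
    o=cv2.resize(im[y:y+h,x:x+w],None,fx=k,fy=k,interpolation=cv2.INTER_CUBIC)
    for i in range(0,w,20): cv2.putText(o,str(x+i),(i*k,8),0,.3,(0,0,255)); 
    for i in range(0,h,20): cv2.putText(o,str(y+i),(0,i*k+4),0,.3,(0,0,255))
    cv2.imwrite('pics/'+fn,o)
crop(t,300,140,200,150,4,'t_tape.png')
crop(t,210,180,200,150,4,'t_lip.png')
crop(s,220,170,200,150,4,'s_mid.png')
E
```

```text
(no output)
```

View pics/t_tape.png

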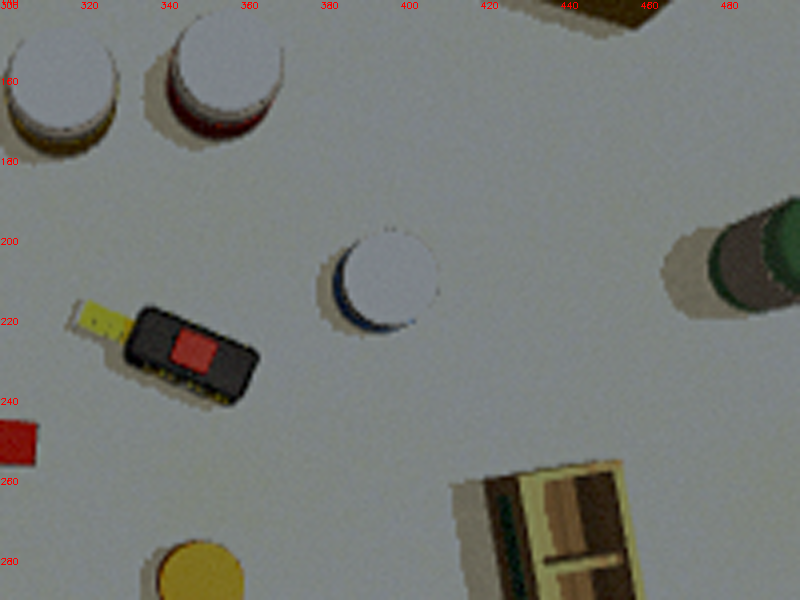

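View pics/t_lip.png

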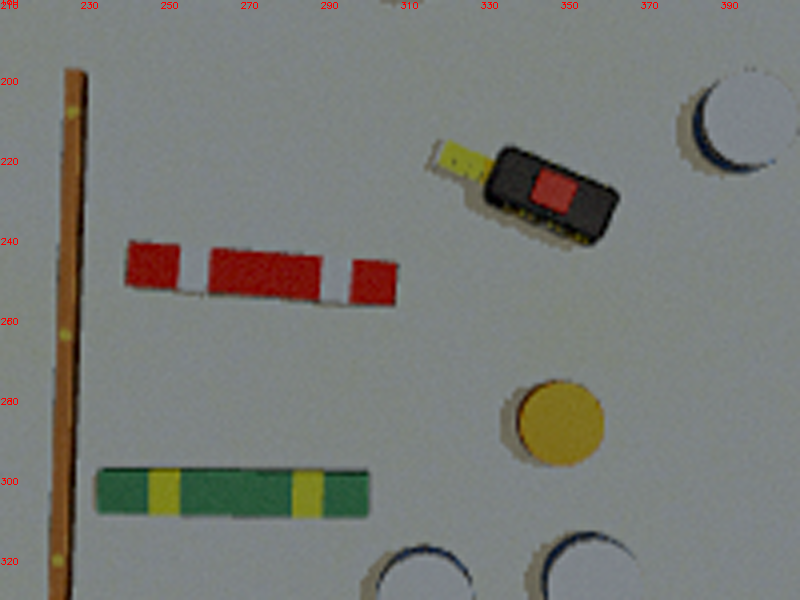

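View pics/s_mid.png

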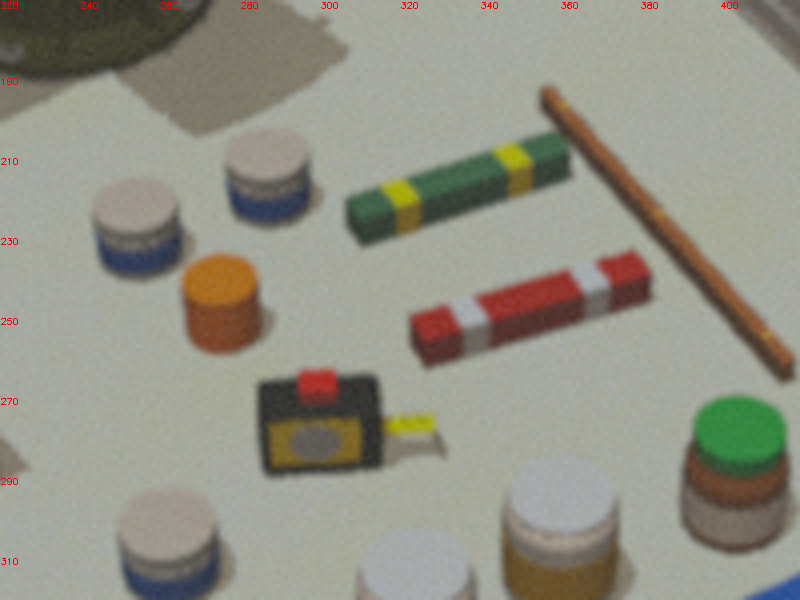

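The top crop shows three canister look-alikes at top pixels (396,210), (357,326) and (316,329). The one farthest to the robot's right (-y) is (396,210). The orange tin is at (349,285). Only the red and green cartons are on the shelf, because the big blue box at (258,118) is far too large. Next I measure.

```bash
cat > m.py <<'E'
from h import *
np.set_printoptions(precision=1,suppress=True)
def comps(c,lo,hi,roi=None,minA=15):
    hsv=cv2.cvtColor(c['color'],cv2.COLOR_BGR2HSV)
    lo=np.array(lo);hi=np.array(hi)
    if lo[0]>hi[0]:
        m=cv2.inRange(hsv,lo,np.array([180,hi[1],hi[2]]))|cv2.inRange(hsv,np.array([0,lo[1],lo[2]]),hi)
    else: m=cv2.inRange(hsv,lo,hi)
    if roi:
        z=np.zeros_like(m);x0,y0,x1,y1=roi;z[y0:y1,x0:x1]=m[y0:y1,x0:x1];m=z
    n,l,st,ce=cv2.connectedComponentsWithStats(m)
    out=[]
    for i in range(1,n):
        if st[i,4]>=minA:
            ct=cv2.findContours((l==i).astype(np.uint8),cv2.RETR_EXTERNAL,cv2.CHAIN_APPROX_NONE)[0][0]
            out.append((st[i,4],ce[i],cv2.minAreaRect(ct),l==i))
    return sorted(out,key=lambda a:-a[0])
E
python3 - <<'E'
from m import *
t=shot('top');s=shot('scene')
print('lip top'); 
for a in comps(t,[5,100,60],[18,255,255],(205,180,240,345)): print(a[0],a[1],a[2])
print('lip scene')
for a in comps(s,[5,90,60],[18,255,255],(340,180,440,280)): print(a[0],a[1],a[2])
print('red top')
for a in comps(t,[172,120,60],[6,255,255],(230,200,380,270)): print(a[0],a[1],a[2])
print('red scene')
for a in comps(s,[172,120,60],[6,255,255],(270,220,400,280)): print(a[0],a[1],a[2])
print('green top')
for a in comps(t,[50,60,30],[90,255,255],(225,285,310,315)): print(a[0],a[1],a[2])
print('yellow top')
for a in comps(t,[22,120,60],[35,255,255],(225,200,380,315)): print(a[0],a[1],a[2])
print('yellow scene')
for a in comps(s,[22,120,60],[35,255,255],(280,200,380,290)): print(a[0],a[1],a[2])
print('dark tape top')
g=cv2.cvtColor(t['color'],cv2.COLOR_BGR2GRAY)
for a in comps(t,[0,0,0],[180,255,60],(320,205,375,250)): print(a[0],a[1],a[2],cv2.boxPoints(a[2]))
print(t['color'][210,396],t['color'][205,420],t['color'][265,226],t['color'][290,455])
E
```

```text
lip top
508 [225.7 269.7] ((225.71852111816406, 269.5068359375), (4.341630458831787, 121.15960693359375), 1.7899105548858643)
40 [227.8 201.4] ((228.0, 201.5), (4.0, 9.0), 0.0)
lip scene
412 [387.6 228.5] ((386.2482604980469, 227.279296875), (92.92789459228516, 5.148819446563721), 48.36646270751953)
red top
301 [275.6 248.1] ((275.6172180175781, 248.09312438964844), (27.654146194458008, 10.712867736816406), 4.763641834259033)
139 [247.9 245.9] ((247.5, 246.0), (10.0, 13.0), 90.0)
119 [302.8 250.2] ((302.5, 250.0), (10.0, 11.0), 90.0)
91 [348.1 227.2] ((348.0431213378906, 227.23277282714844), (9.979290962219238, 9.060144424438477), 23.198589324951172)
red scene
177 [352.3 244.1] ((352.22637939453125, 244.2924346923828), (7.829551696777344, 23.900733947753906), 74.05460357666016)
88 [328.7 251.7] ((328.9499816894531, 252.85000610351562), (11.700427055358887, 10.119288444519043), 71.56504821777344)
76 [298.9 266.4] ((299.0, 266.5), (7.0, 10.0), 90.0)
73 [375.9 237.2] ((375.8207702636719, 237.62266540527344), (8.241633415222168, 10.302042007446289), 74.05460357666016)
green top
322 [268.
[... 404 characters left out ...]
, 6.260990142822266), 26.56505012512207)
yellow scene
78 [320.6 220.4] ((320.5862121582031, 220.46551513671875), (12.070197105407715, 7.799204349517822), 68.19859313964844)
74 [348.5 211.3] ((348.59283447265625, 211.4587860107422), (12.082619667053223, 7.412027359008789), 66.03751373291016)
62 [306.1 279.3] ((304.5, 279.5), (11.0, 9.0), 90.0)
55 [290.4 280.1] ((291.0, 280.5), (11.0, 8.0), 90.0)
52 [321.6 275.7] ((321.5, 276.0), (4.0, 13.0), 90.0)
dark tape top
393 [346.8 228.7] ((347.00860595703125, 228.6465606689453), (32.301387786865234, 15.625467300415039), 23.198591232299805) [[329.1 229.5]
 [335.2 215.1]
 [364.9 227.8]
 [358.8 242.2]]
[132 130 121] [133 133 128] [ 34  87 118] [17 30 45]
```

```bash
python3 - <<'E'
from m import *
t=shot('top','t1.png');s=shot('scene','s1.png')
# lip: centreline of top face in top view, per-row
hsv=cv2.cvtColor(t['color'],cv2.COLOR_BGR2HSV)
g=t['color'].astype(float)
rows=[];L=[];R=[]
for r in range(200,328,3):
    sat=cv2.GaussianBlur(hsv[r:r+3,212:242,1].astype(float).mean(0)[None],(1,1),0)[0]; v=g[r:r+3,212:242,2].mean(0)
    red=(g[r:r+3,212:242,2]-g[r:r+3,212:242,0]).mean(0)  # R-B
    th=35
    idx=np.where(red>th)[0]
    # subpixel
    a=idx[0];b=idx[-1]
    L.append(212+a-(red[a]-th)/(red[a]-red[a-1])); R.append(212+b+(red[b]-th)/(red[b]-red[b+1])); rows.append(r+1)
rows=np.array(rows);L=np.array(L);R=np.array(R)
pL=np.polyfit(rows,L,1);pR=np.polyfit(rows,R,1);print(pL,pR,np.std(L-np.polyval(pL,rows)),np.std(R-np.polyval(pR,rows)))
for nm,p in(('outer',pL),('inner',pR)):
    A=onz(t,np.polyval(p,200),200,22);B=onz(t,np.polyval(p,328),328,22);d=A-B
    print(nm,A,B,'ang deg from +x',np.degrees(np.arctan2(d[1],d[0])))
# ends
for u,v in((228,197),(225,331)): print('end',onz(t,u,v,22))
col=g[330:340,222:229,2].mean(1)-g[330:340,222:229,0].mean(1);print(col)
col=g[192:202,225:231,2].mean(1)-g[192:202,225:231,0].mean(1);print(col)
# triangulate
for nm,a,b in(('lock',(348.3,227.3),(299.4,264.3)),('green near band',(286.4,302.7),(320.0,218.3)),):
    print(nm,tri(t,a,s,b), onz(t,*a,74 if nm=='lock' else 30))
# cartons along z=30 from top view
for nm,pts in(('red',((247.5,246),(275.6,248.1),(302.8,250.2))),('green',((240,302.2),(268.2,302.7),(296,303)))):
    P=[onz(t,*p,30) for p in pts];print(nm,P,np.degrees(np.arctan2(*(P[0]-P[2])[[0,1]])))
print('canister',onz(t,397,209.8,50)); 
bp=[[329.1,229.5],[335.2,215.1],[364.9,227.8],[358.8,242.2]]
E
```

```text
Traceback (most recent call last):
IndexError: index 30 is out of bounds for axis 0 with size 30
```

```bash
python3 - <<'E'
from h import *
t=cv2.imread('pics/t1.png');s=cv2.imread('pics/s1.png')
def crop(im,x,y,w,h,k,fn):
    o=cv2.resize(im[y:y+h,x:x+w],None,fx=k,fy=k,interpolation=cv2.INTER_CUBIC)
    for i in range(0,w,10): cv2.putText(o,str(x+i),(i*k,8),0,.3,(0,0,255)); 
    for i in range(0,h,10): cv2.putText(o,str(y+i),(0,i*k+4),0,.3,(0,0,255))
    return o
a=crop(s,270,250,60,40,10,'');b=crop(t,310,205,60,40,10,'')
cv2.imwrite('pics/tapez.png',np.vstack([a[:300],b[:300]][:1]+[b])[:600] if 0 else np.vstack([cv2.resize(a,(440,293)),cv2.resize(b,(440,293))]))
cv2.imwrite('pics/hold.png',np.vstack([cv2.resize(crop(t,410,245,70,90,6,''),(0,0),fx=1,fy=1)]))
cv2.imwrite('pics/hold_s.png',crop(s,155,225,70,80,7,''))
E
```

```text
(no output)
```

View pics/tapez.png

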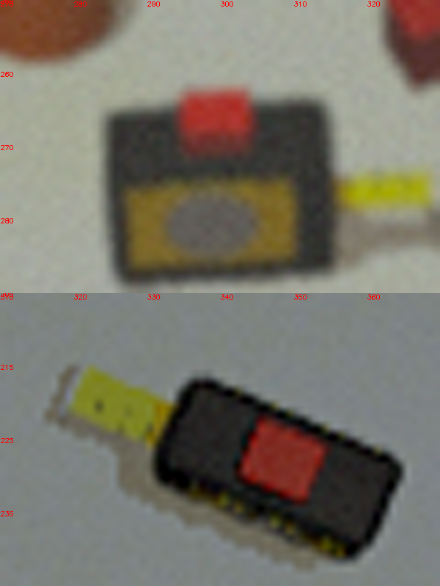

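View pics/hold.png

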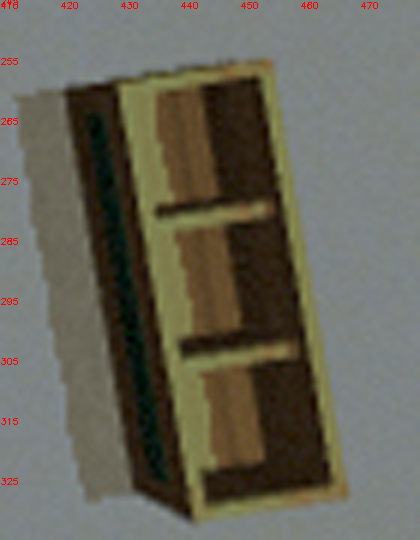

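View pics/hold_s.png

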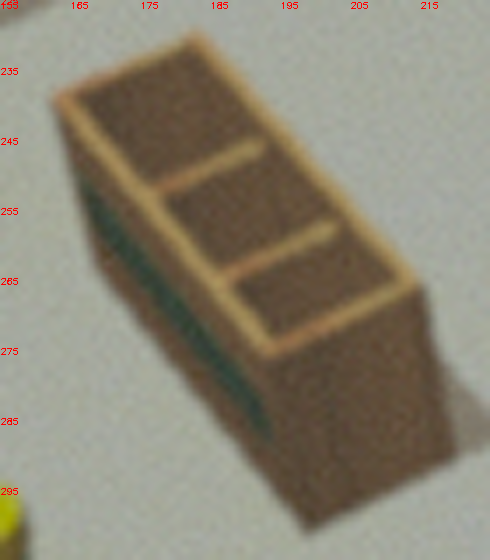

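```bash
cat > meas.py <<'E'
from m import *
t=shot('top');s=shot('scene')
g=cv2.GaussianBlur(t['color'],(3,3),0).astype(float)
rows=[];L=[];R=[]
for r in range(202,326,2):
    rb=(g[r:r+2,212:237,2]-g[r:r+2,212:237,0]).mean(0)
    lum=g[r:r+2,212:237,2].mean(0)
    bg=rb[:5].mean(); pk=rb.max(); th=(bg+pk)/2
    idx=np.where(rb>th)[0];a=idx[0];b=idx[-1]
    L.append(212+a-(rb[a]-th)/(rb[a]-rb[a-1]+1e-9)); R.append(212+b+(rb[b]-th)/(rb[b]-rb[b+1]+1e-9)); rows.append(r+.5)
rows=np.array(rows);L=np.array(L);R=np.array(R)
pL=np.polyfit(rows,L,1);pR=np.polyfit(rows,R,1);print(pL,pR,np.std(L-np.polyval(pL,rows)),np.std(R-np.polyval(pR,rows)))
for nm,p in(('outer',pL),('inner',pR)):
    A=onz(t,np.polyval(p,200),200,22);B=onz(t,np.polyval(p,328),328,22);d=A-B
    print(nm,A,B,'ang deg from +x',np.degrees(np.arctan2(d[1],d[0])))
print('end profiles',(g[192:202,226:230,2]-g[192:202,226:230,0]).mean(1),(g[326:338,223:227,2]-g[326:338,223:227,0]).mean(1))
print(' ends',onz(t,228,197,22),onz(t,225,331,22))
for nm,a,b in(('lock',(348.3,227.3),(298.9,264.3)),('green near band',(286.4,302.7),(320.0,218.3)),('red right-end top near corner',(309,245),(324.3,254.5))):
    print(nm,tri(t,a,s,b), onz(t,*a,74 if nm=='lock' else 30))
for nm,pts in(('red',((247.5,246),(275.6,248.1),(302.8,250.2))),('green',((240,302.2),(268.2,302.7),(296,303)))):
    P=[onz(t,*p,30) for p in pts];print(nm,P,np.degrees(np.arctan2(*(P[0]-P[2])[[1,0]])))
print('canister',onz(t,396.7,209.8,50))
H=[]
for a,b in(((454,254.8),(193,275)),((428.5,258.7),(213.5,265)),((441.5,331.8),(182,229.5)),((466.5,327.5),(162.5,239))):
    P,e=tri(t,a,s,b);Q=onz(t,*a,95);print('hold',P,e,Q);H.append(Q)
H=np.array(H);c=H.mean(0);d=(H[0]+H[1]-H[2]-H[3])/2;w=(H[1]-H[0]+H[2]-H[3])/2
print(c,np.linalg.norm(d),np.linalg.norm(w),np.degrees(np.arctan2(d[1],d[0])))
E
python3 meas.py
```

```text
[ -0.  232.5] [ -0.  236.9] 0.10505880784179543 0.10327187830988778
outer [685.5 282.5  22. ] [342.2 286.5  22. ] ang deg from +x -0.6599106640939655
inner [685.6 269.9  22. ] [342.3 273.7  22. ] ang deg from +x -0.628716571084888
end profiles [-6.5 -5.5 -3.8 -2.   8.5 37.5 64.2 72.2 70.8 70.5] [73.8 73.5 74.  70.  50.  19.2 -1.2 -5.8 -5.2 -5.5 -5.  -3.8]
 ends [693.7 277.2  22. ] [334.3 277.7  22. ]
lock (array([610.2, -44.6,  73.4]), np.float64(1.1985364802414202)) [609.8 -45.1  74. ]
green near band (array([411.4, 115.6,  26.6]), np.float64(1.2636372272220053)) [411.4 114.8  30. ]
red right-end top near corner (array([564.9,  55.2,  29.5]), np.float64(2.791712462159937)) [565.4  56.5  30. ]
red [array([561.1, 220.8,  30. ]), array([556.2, 145.6,  30. ]), array([551.3,  72.9,  30. ])] 86.22375823338812
green [array([411.6, 237.9,  30. ]), array([411. , 163.1,  30. ]), array([410.9,  89.3,  30. ])] 89.72058362330402
canister [ 659.8 -174.6   50. ]
hold [ 540.9 -311.1   94.4] 0.2521283553607138 [ 540.9 -311.    95. ]
hold [ 529.5 -249.4   92.6] 4.7890274651594495 [ 530.4 -246.5   95. ]
hold [ 346.5 -281.2   89.8] 2.5731817109732957 [ 347.8 -278.4   95. ]
hold [ 358.5 -342.6   89.1] 1.308395129846691 [ 359.  -341.2   95. ]
[ 444.5 -294.3   95. ] 184.8211553286907 64.56703295734947 9.659490480450822
```

```bash
cat > go.py <<'E'
from m import *
np.set_printoptions(precision=3,suppress=True)
from scipy.spatial.transform import Rotation as Rn
def delta(P,R=None,st=None):
    """tool-frame total: rotate first (rotvec), then shift in cm along the turned axes"""
    st=st or monitor.read_state()
    R0=Rn.from_euler('xyz',st['eef_rot']); R1=R0 if R is None else R
    rv=(R0.inv()*R1).as_rotvec(); sh=R1.inv().apply(np.array(P)-st['eef_pos'])/10
    print('turn',rv,'rows>=%.1f'%(np.linalg.norm(rv)/.148),'shift cm',sh,'rows>=%.1f'%(np.linalg.norm(sh)/5))
def down(yawdeg): return Rn.from_euler('xyz',[np.pi,0,np.radians(yawdeg)])
def st():
    s=monitor.read_state();print('t %.1f'%s['clock'],'pos',s['eef_pos'],'rot',s['eef_rot'],'F',s['wrist_force'],'gap %.1f'%s['finger_gap'],'j',s['joints'])
E
python3 - <<'E'
from go import *
t=shot('top')
lk=onz(t,348.3,227.3,74);bl=onz(t,326.1,220,28);hk=onz(t,318,218.3,28)
print(lk,bl,hk)
for q in(bl,hk):
    d=q-lk;print(np.degrees(np.arctan2(d[1],d[0])),np.hypot(*d[:2]))
R=[onz(t,*p,62) for p in((329.1,229.5),(335.2,215.1),(364.9,227.8),(358.8,242.2))]
d=R[0]-R[3];print('rect',sum(R)/4,np.degrees(np.arctan2(d[1],d[0])),np.linalg.norm(d))
d=R[1]-R[2];print(np.degrees(np.arctan2(d[1],d[0])))
delta([609.8,-45.1,150],down(67.5))
print(onz(t,483,209,0))
E
```

```text
[609.847 -45.093  74.   ] [633.289  11.256  28.   ] [637.654  33.073  28.   ]
67.41215141514012 61.03134087210551
70.41697038200309 82.96488212404083
rect [607.444 -42.611  62.   ] 67.35128285388572 84.08724606286253
67.31823144548
turn [-0.    -0.    -0.865] rows>=5.8 shift cm [61.037 22.403  5.539] rows>=13.1
[ 671.387 -422.468    0.   ]
```

```bash
python3 -m jog '[[0,0,0,0,0,-0.144,100],[0,0,0,0,0,-0.144,100],[0,0,0,0,0,-0.144,100],[0,0,0,0,0,-0.144,100],[0,0,0,0,0,-0.144,100],[0,0,0,0,0,-0.144,100]]' 20
python3 -m jog '[[3.5,1.3,0,0,0,0,70],[3.5,1.3,0,0,0,0,70],[3.5,1.3,0,0,0,0,70],[3.5,1.3,0,0,0,0,70],[3.5,1.3,0,0,0,0,70],[3.5,1.3,0,0,0,0,70],[3.5,1.3,0,0,0,0,70],[3.5,1.3,0,0,0,0,70]]'
python3 -m jog '[[3.5,1.3,0,0,0,0,70],[3.5,1.3,0,0,0,0,70],[3.5,1.3,0,0,0,0,70],[3.5,1.3,0,0,0,0,70],[3.5,1.3,0.5,0,0,0,70],[3.5,1.3,0.5,0,0,0,70],[3.5,1.3,1,0,0,0,70],[0,0,0,0,0,0,70]]'
python3 -c "
from go import *
st();delta([609.8,-45.1,150],down(67.4))"
```

```text
clock: 1.05
eef_pos: [169.3, -523.3, 205.5]
eef_rot: [-3.142, 0.0, 1.183]
wrist_force: [0.5, 0.5, 0.7]
finger_gap: 94.2
clock: 1.85
eef_pos: [373.6, -303.4, 205.6]
eef_rot: [3.141, 0.0, 1.177]
wrist_force: [-0.0, -1.4, -0.7]
finger_gap: 66.5
clock: 2.65
eef_pos: [552.2, -110.4, 183.8]
eef_rot: [-3.14, -0.0, 1.18]
wrist_force: [-0.2, -0.8, -0.7]
finger_gap: 65.6
t 2.6 pos [ 552.157 -110.405  183.814] rot [-3.14 -0.    1.18] F [-0.218 -0.814 -0.729] gap 65.6 j [-0.263  0.348  1.509  0.     1.287  0.128]
turn [-0.002 -0.     0.004] rows>=0.0 shift cm [8.244 2.812 3.381] rows>=1.9
```

```bash
python3 -m jog '[[4,1.4,1,0,0,0,70],[4.2,1.4,2.4,0,0,0.004,70],[0,0,4,0,0,0,70],[0,0,3,0,0,0,70],[0,0,0,0,0,0,70]]'
python3 -c "
from go import *
st();delta([609.8,-45.1,15],down(67.4))
t=shot('top','t2.png');s=shot('scene','s2.png')
a=cv2.resize(t['color'][170:290,280:440],None,fx=3.5,fy=3.5,interpolation=2)
cv2.imwrite('pics/a2.png',a)
b=cv2.resize(s['color'][190:310,220:380],None,fx=3.5,fy=3.5,interpolation=2)
cv2.imwrite('pics/b2.png',b)"
```

```text
clock: 3.15
eef_pos: [605.7, -48.7, 77.7]
eef_rot: [-3.135, 0.002, 1.173]
wrist_force: [-0.6, 0.5, -0.3]
finger_gap: 65.7
t 3.1 pos [605.748 -48.667  77.732] rot [-3.135  0.002  1.173] F [-0.649  0.488 -0.306] gap 65.7 j [-0.14   0.557  1.468 -0.     1.124  0.258]
turn [-0.007  0.002 -0.004] rows>=0.1 shift cm [0.485 0.237 6.273] rows>=1.3
```

View pics/b2.png

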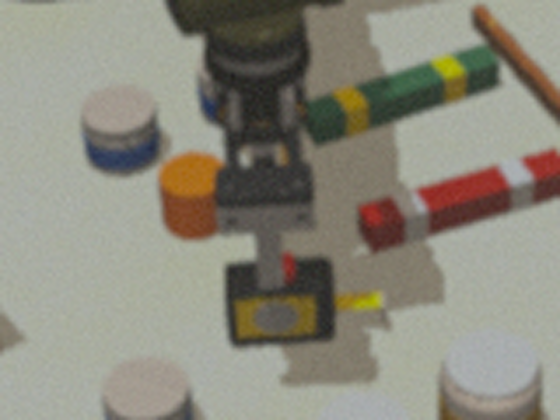

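View pics/a2.png

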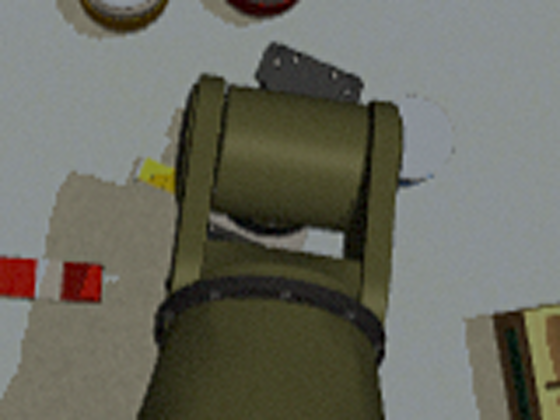

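```bash
python3 -m jog '[[0.48,0.24,0,0,0,0,70],[0,0,2,0,0,0,70],[0,0,2,0,0,0,70],[0,0,2,0,0,0,70],[0,0,0,0,0,0,70],[0,0,0,0,0,0,70]]'
python3 -c "
from go import *
st();delta([609.8,-45.1,15],down(67.4))"
```

```text
clock: 3.85
eef_pos: [612.9, -45.3, 23.4]
eef_rot: [3.14, -0.001, 1.173]
wrist_force: [0.2, 0.4, 0.7]
finger_gap: 65.6
t 3.9 pos [612.927 -45.295  23.372] rot [ 3.14  -0.001  1.173] F [0.171 0.436 0.748] gap 65.6 j [-0.133  0.637  1.482  0.     1.021  0.265]
turn [ 0.002 -0.001 -0.004] rows>=0.0 shift cm [-0.102 -0.296  0.837] rows>=0.2
```

```bash
python3 -m jog '[[-0.1,-0.3,0,0,0,0,70],[0,0,0.5,0,0,0,70],[0,0,0.3,0,0,0,70],[0,0,0,0,0,0,35],[0,0,0,0,0,0,20],[0,0,0,0,0,0,10],[0,0,0,0,0,0,0],[0,0,0,0,0,0,0]]' 20
python3 -m jog '[[0,0,0,0,0,0,0],[0,0,0,0,0,0,0],[0,0,0,0,0,0,0],[0,0,0,0,0,0,0]]' 30
python3 -c "
from go import *
st();delta([609.8,-45.1,15],down(67.4))"
```

```text
clock: 4.65
eef_pos: [608.9, -44.9, 13.7]
eef_rot: [-3.141, 0.0, 1.173]
wrist_force: [-0.9, 0.9, 1.7]
finger_gap: 38.0
clock: 5.05
eef_pos: [608.9, -44.9, 13.7]
eef_rot: [-3.142, -0.0, 1.173]
wrist_force: [-2.5, 0.5, 2.9]
finger_gap: 37.6
t 5.0 pos [608.882 -44.89   13.714] rot [-3.142 -0.     1.173] F [-2.499  0.496  2.925] gap 37.6 j [-0.134  0.644  1.497  0.     1.001  0.264]
turn [-0.    -0.    -0.004] rows>=0.0 shift cm [ 0.016  0.093 -0.129] rows>=0.0
```

```bash
python3 -m jog '[[0,0,-1,0,0,0,0],[0,0,-2,0,0,0,0],[0,0,-2,0,0,0,0],[0,0,0,0,0,-0.129,0],[0,0,0,0,0,-0.129,0],[0,0,0,0,0,-0.129,0],[0,0,0,0,0,0,0],[0,0,0,0,0,0,0]]'
python3 -c "
from go import *
st();delta([640,217,62],down(89.36))"
```

```text
clock: 5.85
eef_pos: [608.7, -44.9, 63.5]
eef_rot: [-3.141, -0.0, 1.556]
wrist_force: [0.4, 0.3, -6.2]
finger_gap: 37.9
t 5.8 pos [608.73  -44.945  63.531] rot [-3.141 -0.     1.556] F [ 0.389  0.331 -6.218] gap 37.9 j [-0.134  0.576  1.474 -0.     1.092 -0.119]
turn [-0.    -0.    -0.004] rows>=0.0 shift cm [26.228  2.834  0.153] rows>=5.3
```

```bash
python3 -m jog '[[1,0.14,0,0,0,-0.004,0],[2.8,0.3,0,0,0,0,0],[3.5,0.38,0,0,0,0,0],[3.5,0.38,0,0,0,0,0],[3.5,0.38,0,0,0,0,0],[3.5,0.38,0,0,0,0,0],[3.5,0.38,0,0,0,0,0],[2.8,0.3,0,0,0,0,0]]'
python3 -m jog '[[2.1,0.2,0,0,0,0,0],[0,0,0,0,0,0,0],[0,0,0,0,0,0,0],[0,0,0,0,0,0,0]]'
python3 -c "
from go import *
st();delta([640,217,62],down(89.36))
t=shot('top','t3.png');s=shot('scene','s3.png')
a=cv2.resize(t['color'][170:290,200:340],None,fx=4,fy=4,interpolation=2)
b=cv2.resize(s['color'][190:310,300:440],None,fx=4,fy=4,interpolation=2)
cv2.imwrite('pics/a3.png',a);cv2.imwrite('pics/b3.png',b)"
```

```text
clock: 6.65
eef_pos: [636.7, 198.7, 63.5]
eef_rot: [-3.141, -0.0, 1.563]
wrist_force: [0.0, 0.2, -6.6]
finger_gap: 38.2
clock: 7.05
eef_pos: [639.0, 216.3, 63.5]
eef_rot: [-3.141, 0.0, 1.562]
wrist_force: [-0.4, -1.7, -6.2]
finger_gap: 38.0
t 7.0 pos [639.036 216.3    63.469] rot [-3.141  0.     1.562] F [-0.396 -1.683 -6.187] gap 38.0 j [ 0.272  0.709  1.255 -0.     1.178  0.281]
turn [-0.     0.     0.003] rows>=0.0 shift cm [0.071 0.096 0.147] rows>=0.0
```

View pics/a3.png

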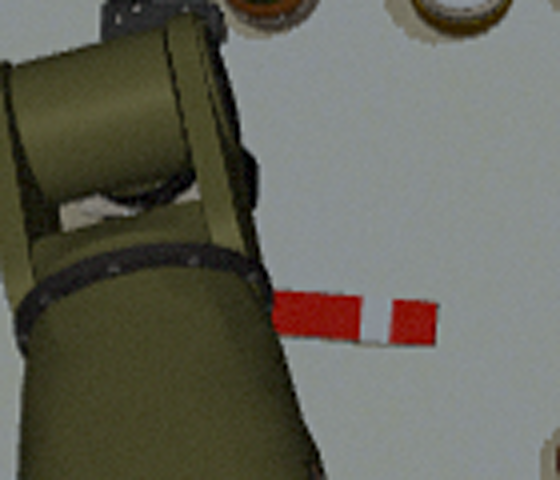

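View pics/b3.png

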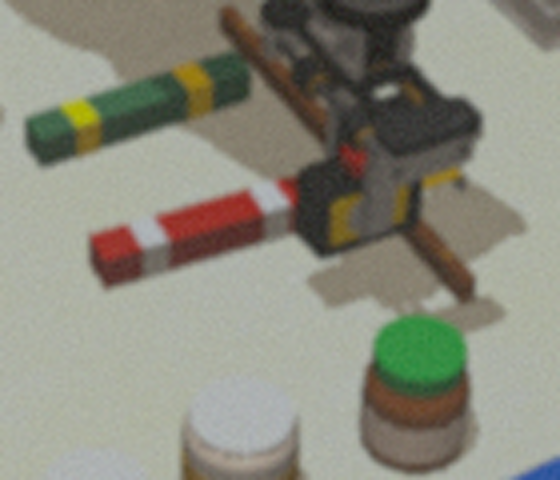

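```bash
python3 -m jog '[[0,0,1.5,0,0,0,0],[0,0,1.5,0,0,0,0],[0,0,1.2,0,0,0,0],[0,0,0.4,0,0,0,0],[0,0,0.2,0,0,0,0],[0,0,0.1,0,0,0,0],[0,0,0,0,0,0,0],[0,0,0,0,0,0,0]]'
python3 -c "
from go import *
st()
s=shot('scene','s4.png')
b=cv2.resize(s['color'][210:290,350:440],None,fx=6,fy=6,interpolation=2)
cv2.imwrite('pics/b4.png',b)"
```

```text
clock: 7.95
eef_pos: [639.4, 216.9, 15.1]
eef_rot: [3.141, -0.0, 1.564]
wrist_force: [0.1, 0.5, -5.6]
finger_gap: 37.7
t 8.0 pos [639.4   216.945  15.149] rot [ 3.141 -0.     1.564] F [ 0.095  0.462 -5.59 ] gap 37.7 j [0.273 0.767 1.277 0.    1.096 0.28 ]
```

View pics/b4.png

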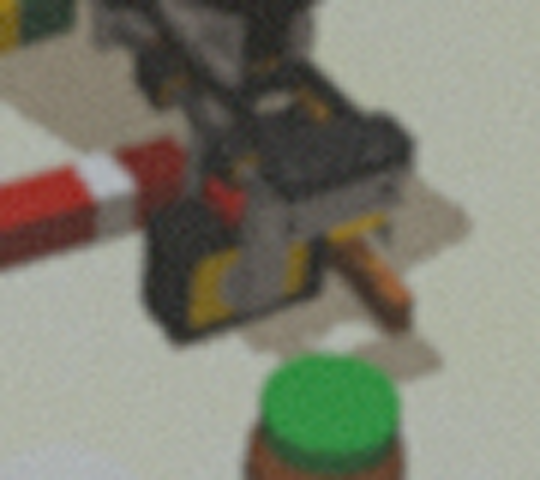

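```bash
cat >> go.py <<'E'
def avg(n=12):
    F=[];P=[]
    for i in range(n):
        vision.camera('top');s=monitor.read_state();F.append(s['wrist_force']);P.append(s['eef_pos'])
    print('t %.1f'%s['clock'],'F',np.mean(F,0),'sd',np.std(F,0),'P',np.mean(P,0),'rot',s['eef_rot'],'gap %.1f'%s['finger_gap'])
E
python3 -c "
from go import *
avg()"
python3 -m jog '[[-0.2,0,0,0,0,0,0],[-0.2,0,0,0,0,0,0],[-0.2,0,0,0,0,0,0],[0,0,0,0,0,0,0]]'
python3 -c "
from go import *
avg(8)"
python3 -m jog '[[-0.2,0,0,0,0,0,0],[-0.1,0,0,0,0,0,0],[0,0,0,0,0,0,0]]'
python3 -c "
from go import *
avg(8)"
```

```text
t 8.6 F [-0.043  0.063 -5.923] sd [0.599 0.443 0.38 ] P [639.204 216.889  14.748] rot [ 3.142 -0.     1.564] gap 37.8
clock: 9.0
eef_pos: [639.2, 210.5, 14.6]
eef_rot: [-3.142, 0.0, 1.563]
wrist_force: [-0.7, 0.4, -5.7]
finger_gap: 38.1
t 9.4 F [ 0.261  0.012 -6.143] sd [0.263 0.674 0.467] P [639.125 210.869  14.632] rot [-3.141  0.     1.564] gap 38.0
clock: 9.7
eef_pos: [639.1, 207.6, 14.6]
eef_rot: [-3.142, -0.0, 1.564]
wrist_force: [-1.7, -0.0, -7.2]
finger_gap: 37.6
t 10.1 F [ 0.144  0.09  -6.268] sd [0.31  0.564 0.251] P [639.102 207.868  14.632] rot [ 3.142 -0.     1.564] gap 37.9
```

```bash
for i in 1; do python3 -m jog '[[-0.1,0,0,0,0,0,0],[-0.1,0,0,0,0,0,0],[0,0,0,0,0,0,0]]' >/dev/null
python3 -c "
from go import *
avg(7)"; done
python3 -m jog '[[-0.1,0,0,0,0,0,0],[0,0,0,0,0,0,0]]' >/dev/null
python3 -c "
from go import *
avg(7)"
python3 -m jog '[[-0.1,0,0,0,0,0,0],[0,0,0,0,0,0,0]]'>/dev/null
python3 -c "
from go import *
avg(7)"
python3 -m jog '[[-0.1,0,0,0,0,0,0],[0,0,0,0,0,0,0]]'>/dev/null
python3 -c "
from go import *
avg(7)"
python3 -m jog '[[-0.1,0,0,0,0,0,0],[0,0,0,0,0,0,0]]'>/dev/null
python3 -c "
from go import *
avg(7)"
```

```text
t 10.8 F [ 0.167  0.009 -5.883] sd [0.366 0.43  0.465] P [639.09  205.856  14.629] rot [ 3.142 -0.     1.564] gap 38.1
t 11.3 F [-0.108  2.036 -6.323] sd [0.684 0.621 0.446] P [639.047 205.008  14.608] rot [-3.142 -0.     1.564] gap 37.7
t 11.8 F [-0.403  1.816 -6.299] sd [0.592 0.503 0.276] P [639.055 203.844  14.624] rot [-3.142 -0.     1.564] gap 38.2
t 12.4 F [-0.232  1.854 -6.246] sd [0.761 0.488 0.398] P [639.052 202.855  14.613] rot [-3.142 -0.     1.564] gap 38.1
t 12.9 F [-0.496  1.982 -6.057] sd [0.38  0.268 0.577] P [639.05  201.856  14.621] rot [ 3.142 -0.     1.564] gap 38.0
```

```bash
python3 -m jog '[[-1,0,0,0,0,0.004,0],[-2,-0.01,0,0,0,0,0],[-2,-0.01,0,0,0,0,0],[-2,-0.01,0,0,0,0,0],[-2,-0.01,0,0,0,0,0],[-2,-0.01,0,0,0,0,0],[-2,-0.01,0,0,0,0,0],[-1.5,-0.01,0,0,0,0,0]]'
python3 -m jog '[[-0.8,0,0,0,0,0,0],[-0.5,0,0,0,0,0,0],[0,0,0,0,0,0,0],[0,0,0,0,0,0,0],[0,0,0,0,0,0,0]]'
python3 -c "
from go import *
avg(8)"
```

```text
clock: 13.75
eef_pos: [636.8, 55.2, 14.7]
eef_rot: [3.141, -0.0, 1.559]
wrist_force: [1.2, 4.1, -6.8]
finger_gap: 37.9
clock: 14.25
eef_pos: [636.7, 44.5, 14.7]
eef_rot: [3.141, -0.0, 1.56]
wrist_force: [1.2, 2.1, -6.0]
finger_gap: 37.7
t 14.7 F [ 0.935  2.977 -6.149] sd [0.456 0.458 0.592] P [636.708  44.192  14.65 ] rot [3.141 0.    1.56 ] gap 38.1
```

```bash
python3 -m jog '[[-0.14,0,0,0,0,0,0],[-0.14,0,0,0,0,0,0],[0,0,0.05,0,0,0,0],[0,0,0.05,0,0,0,0],[0,0,0,0,0,0,0],[0,0,0,0,0,0,0]]'
python3 -c "
from go import *
avg(8)"
```

```text
clock: 15.25
eef_pos: [636.6, 41.1, 13.7]
eef_rot: [3.142, 0.0, 1.56]
wrist_force: [-0.3, 2.6, -3.9]
finger_gap: 38.1
t 15.7 F [-0.861  1.771 -1.973] sd [0.573 0.495 0.957] P [636.637  41.057  13.742] rot [3.142 0.    1.56 ] gap 37.7
```

```bash
python3 -m jog '[[0,0,0.03,0,0,0,0],[0,0,0,0,0,0,0],[0,0,0,0,0,0,44],[0,0,0,0,0,0,48],[0,0,0,0,0,0,55],[0,0,0,0,0,0,60],[0,0,0,0,0,0,60],[0,0,0,0,0,0,60]]'
python3 -c "
from go import *
avg(4)"
python3 -m jog '[[0,0,-1,0,0,0,60],[0,0,-3,0,0,0,60],[0,0,-3,0,0,0,60],[0,0,-3,0,0,0,60],[-4,0,-4,0,0,0,60],[-5,0,0,0,0,0,0],[-5,0,0,0,0,0,0],[-5,0,0,0,0,0,0]]'
python3 -m jog '[[0,-5,0,0,0,0,0],[0,-5,0,0,0,0,0],[0,-5,0,0,0,0,0],[0,0,0,0,0,0,0],[0,0,0,0,0,0,0]]'
python3 -c "
from go import *
st()
t=shot('top','t5.png');s=shot('scene','s5.png')
cv2.imwrite('pics/a5.png',cv2.resize(t['color'][170:310,210:370],None,fx=4,fy=4,interpolation=2))
cv2.imwrite('pics/b5.png',cv2.resize(s['color'][200:320,290:430],None,fx=5,fy=5,interpolation=2))"
```

```text
clock: 16.45
eef_pos: [636.7, 41.1, 13.3]
eef_rot: [3.141, 0.0, 1.56]
wrist_force: [0.0, 0.3, 0.9]
finger_gap: 56.2
t 16.6 F [ 0.013  0.182 -0.195] sd [0.634 0.486 0.443] P [636.633  41.08   13.312] rot [ 3.142 -0.     1.56 ] gap 56.4
clock: 17.45
eef_pos: [634.4, -146.0, 150.0]
eef_rot: [3.14, 0.0, 1.56]
wrist_force: [0.5, -0.4, -0.1]
finger_gap: 35.5
clock: 17.95
eef_pos: [484.6, -142.9, 150.1]
eef_rot: [3.14, 0.001, 1.559]
wrist_force: [0.4, 1.0, -0.0]
finger_gap: 0.9
t 17.9 pos [ 484.593 -142.87   150.072] rot [3.14  0.001 1.559] F [ 0.416  1.04  -0.01 ] gap 0.9 j [-0.359  0.254  1.715  0.     1.171 -0.348]
```

View pics/a5.png

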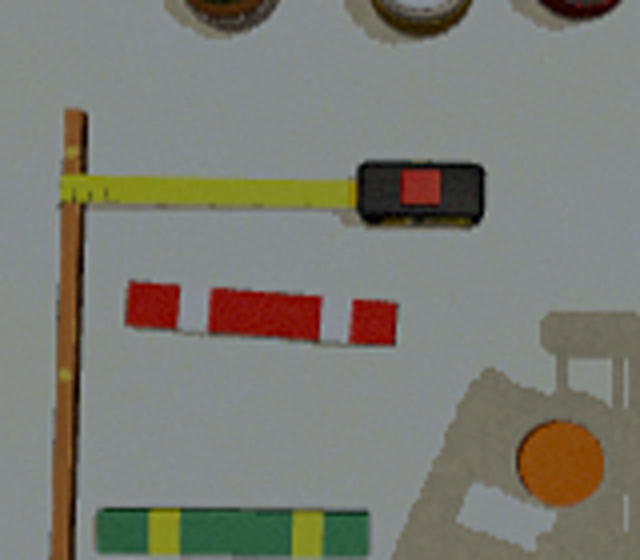

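View pics/b5.png

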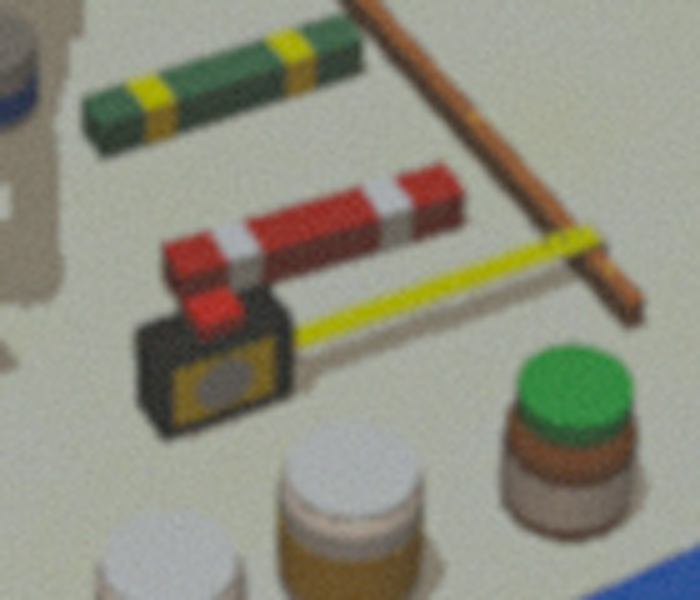

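The tape is hooked, drawn out and standing on its foot, with the lock at top pixel (315,217). I check its length by vision, then press the lock.

```bash
python3 - <<'E'
from m import *
t=shot('top')
a=comps(t,[172,120,60],[6,255,255],(305,205,330,230))[0];print(a[1],onz(t,*a[1],74))
d=comps(t,[0,0,0],[180,255,60],(295,200,340,235))[0];bp=cv2.boxPoints(d[2]);print(bp);P=np.array([onz(t,*p,62) for p in bp]);print(P)
print('outer',onz(t,225.2,217,22))
E
```

```text
[314.6 216. ] [638.1  42.3  74. ]
[[298.5 224.9]
 [299.1 209.6]
 [330.5 210.8]
 [329.9 226.1]]
[[615.9  83.9  62. ]
 [656.1  82.8  62. ]
 [653.8   0.9  62. ]
 [613.6   2.1  62. ]]
outer [639.3 283.6  22. ]
```

```bash
python3 -m jog '[[3.5,3.8,0,0,0,0,0],[3.7,3.8,0,0,0,0,0],[3.7,3.8,0,0,0,0,0],[3.7,3.8,0,0,0,0,0],[3.7,0,2,0,0,0,0],[0,0,2,0,0,0,0],[0,0,0,0,0,0,0],[0,0,0,0,0,0,0]]'
python3 -c "
from go import *
avg(5);delta([637,41.5,80],down(89.36))"
```

```text
clock: 18.9
eef_pos: [631.2, 31.2, 108.9]
eef_rot: [-3.141, 0.0, 1.56]
wrist_force: [0.7, -0.6, 0.5]
finger_gap: 0.7
t 19.1 F [ 0.428 -0.301 -0.075] sd [0.298 0.349 0.498] P [631.396  30.704 109.843] rot [ 3.14  -0.     1.559] gap 0.7
turn [ 0.002 -0.    -0.001] rows>=0.0 shift cm [1.083 0.567 2.974] rows>=0.6
```

```bash
python3 -m jog '[[0.54,0.28,0,0.002,0,0,0],[0.54,0.28,0,0,0,0,0],[0,0,1,0,0,0,0],[0,0,1.5,0,0,0,0],[0,0,0.5,0,0,0,0],[0,0,0,0,0,0,0],[0,0,0,0,0,0,0]]'
python3 -c "
from go import *
avg(5)"
python3 -m jog '[[0,0,0.2,0,0,0,0],[0,0,0.2,0,0,0,0],[0,0,0.2,0,0,0,0],[0,0,0.1,0,0,0,0],[0,0,0,0,0,0,0],[0,0,0,0,0,0,0]]'
python3 -c "
from go import *
avg(5)"
python3 -m jog '[[0,0,0.1,0,0,0,0],[0,0,0.1,0,0,0,0],[0,0,0.1,0,0,0,0],[0,0,0.1,0,0,0,0],[0,0,0,0,0,0,0],[0,0,0,0,0,0,0]]'
python3 -c "
from go import *
avg(5)"
```

```text
clock: 19.85
eef_pos: [636.4, 42.0, 78.6]
eef_rot: [-3.139, -0.0, 1.56]
wrist_force: [-1.0, 0.2, 0.9]
finger_gap: 0.6
t 20.1 F [-0.28   0.292  0.202] sd [0.352 0.603 0.713] P [636.63   41.984  79.09 ] rot [-3.14 -0.    1.56] gap 0.4
clock: 20.7
eef_pos: [636.3, 42.1, 71.5]
eef_rot: [-3.139, 0.0, 1.56]
wrist_force: [-0.1, -0.3, 0.0]
finger_gap: 0.5
t 20.9 F [0.018 0.302 0.075] sd [0.721 0.348 0.311] P [636.347  42.061  71.569] rot [-3.139 -0.     1.56 ] gap 0.4
clock: 21.55
eef_pos: [636.7, 42.1, 68.4]
eef_rot: [-3.14, -0.0, 1.56]
wrist_force: [-1.9, -0.0, 8.3]
finger_gap: 0.4
t 21.8 F [-2.755 -0.163  8.531] sd [0.333 0.678 0.46 ] P [636.637  42.052  68.361] rot [-3.14 -0.    1.56] gap 0.5
```

```bash
python3 -m jog '[[0,0,0.05,0,0,0,0],[0,0,0,0,0,0,0],[0,0,0,0,0,0,0]]'
python3 -c "
from go import *
avg(5)"
python3 -m jog '[[0,0,0.05,0,0,0,0],[0,0,0,0,0,0,0],[0,0,0,0,0,0,0]]'
python3 -c "
from go import *
avg(5)"
```

```text
clock: 22.1
eef_pos: [636.8, 42.1, 68.4]
eef_rot: [-3.141, -0.0, 1.56]
wrist_force: [-4.4, -0.3, 11.3]
finger_gap: 0.5
t 22.4 F [-4.057 -0.361 11.856] sd [0.654 0.316 0.567] P [636.803  42.053  68.335] rot [-3.141 -0.     1.56 ] gap 0.4
clock: 22.65
eef_pos: [637.0, 42.0, 68.3]
eef_rot: [3.142, -0.0, 1.56]
wrist_force: [-5.0, 0.4, 16.3]
finger_gap: 0.3
t 22.9 F [-4.666 -0.07  15.074] sd [0.527 0.242 0.246] P [636.982  42.066  68.31 ] rot [ 3.142 -0.     1.56 ] gap 0.9
```

```bash
python3 -m jog '[[0,0,-0.1,0,0,0,0],[0,0,-0.5,0,0,0,0],[0,0,-2,0,0,0,0],[0,0,-4,0,0,0,40],[0,-3,-4,0,0,0,60],[0,-4,-3,0,0,0,60],[0,-4,-3,0,0,0,60],[0,0,0,0,0,0,60]]'
python3 -m jog '[[0,0,0,0,-0.14,0,60],[0,0,0,0,-0.14,0,60],[0,0,0,0,-0.14,0,60],[0,0,0,0,0,0,60],[0,0,0,0,0,0,60]]'
python3 -c "
from go import *
st()
t=shot('top','t6.png');s=shot('scene','s6.png')
cv2.imwrite('pics/a6.png',cv2.resize(t['color'][170:310,210:370],None,fx=4,fy=4,interpolation=2))
cv2.imwrite('pics/b6.png',cv2.resize(s['color'][200:320,290:430],None,fx=5,fy=5,interpolation=2))"
```

```text
clock: 23.7
eef_pos: [525.3, 43.5, 237.9]
eef_rot: [3.136, -0.0, 1.56]
wrist_force: [0.3, 0.0, 0.2]
finger_gap: 36.9
clock: 24.2
eef_pos: [526.9, 43.9, 231.9]
eef_rot: [-3.138, 0.418, 1.563]
wrist_force: [0.9, 0.1, -0.0]
finger_gap: 56.6
t 24.2 pos [526.894  43.9   231.915] rot [-3.138  0.418  1.563] F [ 0.938  0.1   -0.028] gap 56.6 j [ 0.216  0.299  1.515 -0.409  1.442  0.302]
```

View pics/b6.png

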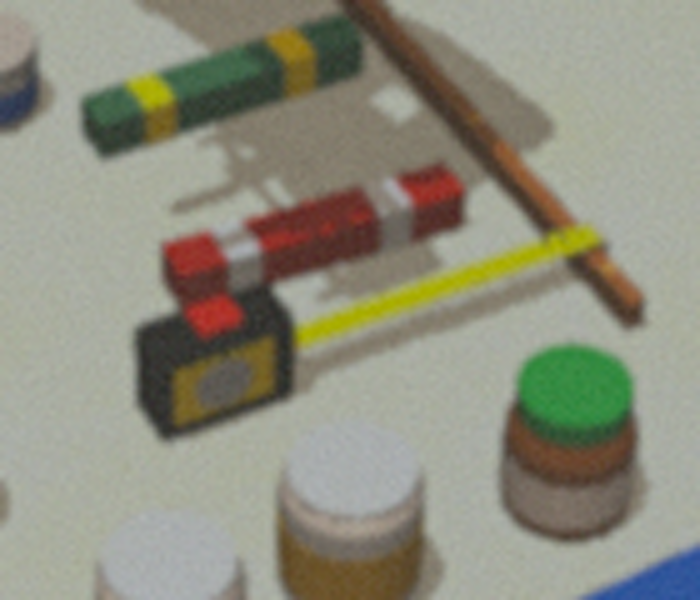

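```bash
python3 -m jog '[[0,0,0,0,0.14,0,60],[0,0,0,0,0.14,0,60],[0,0,0,0,0.14,0,60],[0,0,0,0,0,0.055,60],[0,0,0,0,0,0,60]]'
python3 -c "
from go import *
st()
t=shot('top','t7.png');s=shot('scene')
for a in comps(t,[172,120,60],[6,255,255],(230,200,320,270)): print(a[0],a[1],a[2])
P=np.array([onz(t,*a[1],30) for a in sorted(comps(t,[172,120,60],[6,255,255],(230,230,312,270)),key=lambda a:a[1][0])]);print(P)
P=np.array([onz(t,*a[1],30) for a in sorted(comps(t,[50,60,30],[90,255,255],(225,285,310,315)),key=lambda a:a[1][0])]);print(P)
delta([558.9,186,90],down(86.2))"
```

```text
clock: 24.8
eef_pos: [527.0, 41.6, 233.5]
eef_rot: [-3.141, -0.001, 1.501]
wrist_force: [0.1, 0.1, 0.5]
finger_gap: 56.4
t 24.8 pos [527.037  41.621 233.481] rot [-3.141 -0.001  1.501] F [0.15  0.133 0.465] gap 56.4 j [0.009 0.232 1.542 0.001 1.369 0.079]
147 [268.544 247.599] ((268.5, 247.5), (11.0, 13.0), 90.0)
140 [247.864 245.907] ((247.5, 246.0), (10.0, 13.0), 90.0)
[[561.368 219.789  30.   ]
 [557.395 164.487  30.   ]]
[[411.812 237.612  30.   ]
 [411.074 170.512  30.   ]]
turn [-0.001 -0.     0.001] rows>=0.0 shift cm [14.504  2.246 14.315] rows>=4.1
```

```bash
python3 -m jog '[[3.6,0.56,2.4,0,0,0,60],[3.6,0.56,2.4,0,0,0,60],[3.6,0.56,2.4,0,0,0,60],[3.6,0.56,2.4,0,0,0,60],[0,0,2.4,0,0,0,60],[0,0,2.4,0,0,0,60],[0,0,0,0,0,0,60],[0,0,0,0,0,0,60]]'
python3 -c "
from go import *
st();delta([558.9,186,4],down(86.2))
s=shot('scene','s7.png')
cv2.imwrite('pics/b7.png',cv2.resize(s['color'][190:310,290:430],None,fx=5,fy=5,interpolation=2))"
```

```text
clock: 25.7
eef_pos: [558.4, 185.7, 89.4]
eef_rot: [-3.14, 0.0, 1.506]
wrist_force: [-0.0, -0.7, 0.3]
finger_gap: 56.4
t 25.7 pos [558.432 185.696  89.42 ] rot [-3.14   0.     1.506] F [-0.028 -0.674  0.264] gap 56.4 j [0.259 0.501 1.524 0.001 1.118 0.323]
turn [-0.002  0.     0.001] rows>=0.0 shift cm [0.033 0.045 8.542] rows>=1.7
```

View pics/b7.png

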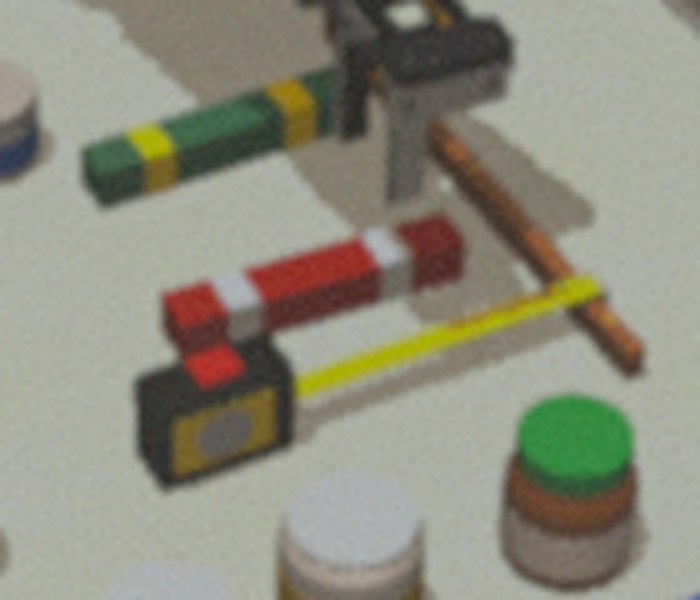

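Above the carton, the fingers straddle it near the second light band. I go down and grip.

```bash
python3 -m jog '[[0.03,0.05,3,0,0,0,60],[0,0,3,0,0,0,60],[0,0,1.5,0,0,0,60],[0,0,1,0,0,0,60],[0,0,0,0,0,0,60],[0,0,0,0,0,0,60]]'
python3 -c "
from go import *
st()"
python3 -m jog '[[0,0,0,0,0,0,30],[0,0,0,0,0,0,15],[0,0,0,0,0,0,0],[0,0,0,0,0,0,0],[0,0,0,0,0,0,0],[0,0,0,0,0,0,0],[0,0,0,0,0,0,0]]' 25
python3 -m jog '[[0,0,-1,0,0,0,0],[0,0,-2,0,0,0,0],[0,0,-3,0,0,0,0],[0,0,-4,0,0,0,0],[0,0,-4,0,0,0,0],[0,0,-4,0,0,0,0],[0,0,0,0,0,0,0]]'
python3 -c "
from go import *
st()"
```

```text
clock: 26.35
eef_pos: [559.4, 185.9, 5.1]
eef_rot: [-3.141, -0.0, 1.505]
wrist_force: [0.1, -1.2, 0.8]
finger_gap: 56.1
t 26.4 pos [559.353 185.937   5.076] rot [-3.141 -0.     1.505] F [ 0.078 -1.248  0.78 ] gap 56.1 j [0.259 0.619 1.566 0.001 0.958 0.324]
clock: 27.05
eef_pos: [558.8, 185.8, 4.2]
eef_rot: [-3.14, -0.0, 1.505]
wrist_force: [-1.1, -0.0, 3.4]
finger_gap: 30.1
clock: 27.75
eef_pos: [560.8, 186.3, 190.1]
eef_rot: [3.135, -0.003, 1.505]
wrist_force: [-0.4, -0.0, -1.1]
finger_gap: 30.1
t 27.8 pos [560.779 186.251 190.052] rot [ 3.135 -0.003  1.505] F [-0.394 -0.004 -1.091] gap 30.1 j [0.258 0.399 1.424 0.001 1.311 0.324]
```

```bash
python3 -c "
from go import *
delta([450,-80,240],down(66))"
```

```text
turn [ 0.006 -0.004  0.353] rows>=2.4 shift cm [-28.829   0.709  -4.995] rows>=5.9
```

```bash
python3 -m jog '[[0,0,-1,0,0,0.118,0],[0,0,-1,0,0,0.118,0],[0,0,-1,0,0,0.118,0],[-2,0,-0.5,0,0,0,0],[-4,0.1,-0.5,0,0,0,0],[-4,0.1,-0.5,0,0,0,0],[-4,0.1,-0.5,0,0,0,0],[-4,0.1,0,0,0,0,0]]'
python3 -m jog '[[-4,0.1,0,0,0,0,0],[-4,0.1,0,0,0,0,0],[-2.5,0.1,0,0,0,0,0],[0,0,0,0,0,0,0]]'
python3 -m jog '[[0,0,0,0,0.1,0,0],[0,0,0,0,0.14,0,0],[0,0,0,0,0.14,0,0],[0,0,0,0,0.14,0,0],[0,0,0,0,0,0,0]]'
python3 -c "
from go import *
st()"
```

```text
clock: 28.55
eef_pos: [488.4, 18.5, 234.1]
eef_rot: [-3.14, 0.001, 1.151]
wrist_force: [0.2, -0.1, -0.0]
finger_gap: 30.1
clock: 28.95
eef_pos: [448.2, -79.4, 233.8]
eef_rot: [-3.139, 0.001, 1.148]
wrist_force: [0.3, 0.4, -0.7]
finger_gap: 29.9
clock: 29.45
eef_pos: [448.6, -78.1, 232.7]
eef_rot: [-3.136, -0.523, 1.145]
wrist_force: [0.2, -0.4, -0.7]
finger_gap: 30.0
t 29.4 pos [448.613 -78.062 232.725] rot [-3.136 -0.523  1.145] F [ 0.238 -0.361 -0.675] gap 30.0 j [-0.556  0.067  1.818  0.529  1.369 -0.27 ]
```

```bash
python3 -m jog '[[0,0,0,0,0.14,0,0],[0,0,0,0,0.14,0,0],[0,0,0,0,0.14,0,0],[0,0,0,0,0.14,0,0],[0,0,0,0,0.14,0,0],[0,0,0,0,0.14,0,0],[0,0,0,0,0.14,0,0],[0,0,0,0,0.067,0,0]]'
python3 -m jog '[[0,0,0,0,0,0,0],[0,0,0,0,0,0,0]]'
python3 -c "
from go import *
s=monitor.read_state();st()
print(Rn.from_euler('xyz',s['eef_rot']).as_matrix())
s=shot('scene','s8.png')"
```

```text
clock: 30.25
eef_pos: [449.0, -76.1, 232.5]
eef_rot: [-1.761, -1.563, -0.226]
wrist_force: [-0.6, 0.3, -0.5]
finger_gap: 29.8
clock: 30.45
eef_pos: [449.5, -76.5, 233.7]
eef_rot: [-2.73, -1.562, 0.743]
wrist_force: [0.2, 0.2, -0.9]
finger_gap: 29.9
t 30.4 pos [449.454 -76.457 233.673] rot [-2.73  -1.562  0.743] F [ 0.186  0.192 -0.936] gap 29.9 j [-0.839  0.488  1.92   1.243  1.842 -0.881]
[[ 0.007  0.914  0.405]
 [ 0.006 -0.405  0.914]
 [ 1.    -0.004 -0.008]]
```

View pics/s8.png

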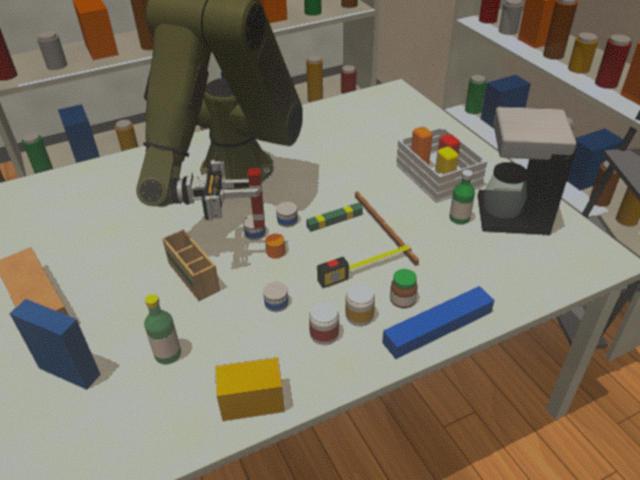

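```bash
python3 -c "
from go import *
delta([508,-274.3,260])"
```

```text
turn [0. 0. 0.] rows>=0.0 shift cm [  2.482  13.353 -15.717] rows>=4.2
```

```bash
python3 -m jog '[[1.2,0,0,0,0.008,0,0],[1.3,0,0,0,0,0,0],[0,1.1,-1.3,0,0,0,0],[0,2.2,-2.6,0,0,0,0],[0,2.5,-2.9,0,0,0,0],[0,2.5,-2.9,0,0,0,0],[0,2.5,-2.9,0,0,0,0],[0,1.6,-1.9,0,0,0,0]]'
python3 -m jog '[[0,1,-1.2,0,0,0,0],[0,0,0,0,0,0,0],[0,0,0,0,0,0,0],[0,0,0,0,0,0,0]]'
python3 -c "
from go import *
s=monitor.read_state();st();delta([508,-274.3,260])
print(Rn.from_euler('xyz',s['eef_rot']).as_matrix())
t=shot('top','t9.png')
s=shot('scene','s9.png')
cv2.imwrite('pics/b9.png',cv2.resize(s['color'][150:310,120:280],None,fx=3.7,fy=3.7,interpolation=2))
cv2.imwrite('pics/a9.png',cv2.resize(t['color'][180:340,380:540],None,fx=3.7,fy=3.7,interpolation=2))"
```

```text
clock: 31.3
eef_pos: [503.8, -262.3, 260.0]
eef_rot: [-0.17, -1.57, -1.821]
wrist_force: [-0.1, 0.6, 0.0]
finger_gap: 29.8
clock: 31.7
eef_pos: [507.5, -274.5, 258.9]
eef_rot: [-0.524, -1.567, -1.466]
wrist_force: [1.1, 0.2, -1.1]
finger_gap: 29.9
t 31.7 pos [ 507.518 -274.508  258.946] rot [-0.524 -1.567 -1.466] F [ 1.056  0.192 -1.053] gap 29.9 j [-0.976  0.767  1.353  1.26   2.04  -0.622]
turn [0. 0. 0.] rows>=0.0 shift cm [0.105 0.035 0.039] rows>=0.0
[[ 0.     0.913  0.407]
 [-0.003 -0.407  0.913]
 [ 1.    -0.002  0.003]]
```

View pics/b9.png

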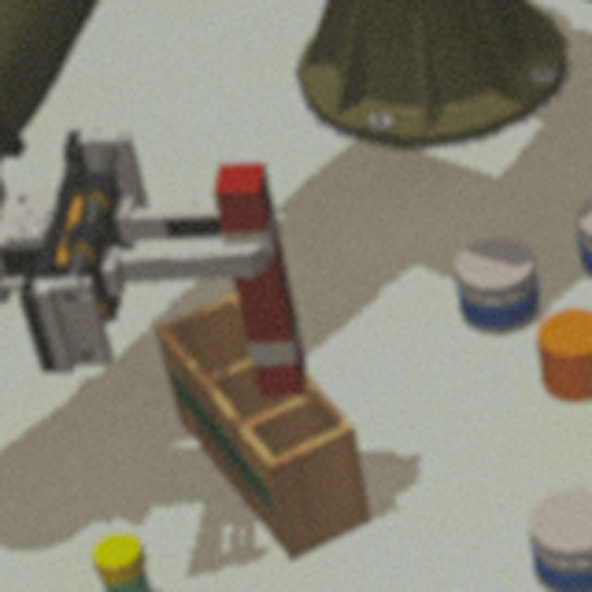

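View pics/a9.png

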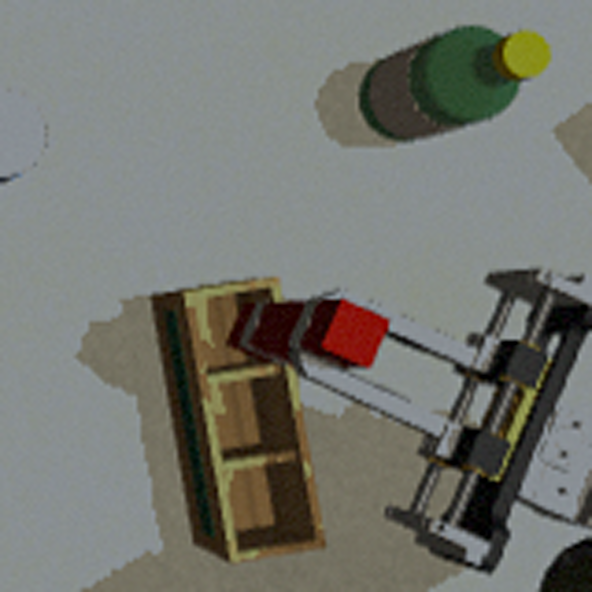

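```bash
python3 -c "
from go import *
t=shot('top');s=shot('scene')
print(tri(t,(475.9,270),s,(185.7,198.1)),onz(t,475.9,270,309))
# bottom centre in scene at near bottom front edges
print(proj(t,(503.6,-284.2,129)),proj(s,(503.6,-284.2,129)), proj(s,(503.6,-284.2,95)),proj(t,(503.6,-284.2,95)))"
```

```text
(array([ 504.263, -284.642,  308.402]), np.float64(5.134753335599939)) [ 503.264 -286.943  309.   ]
(np.float64(447.57381157907673), np.float64(269.5195880663146)) (np.float64(196.43779283981002), np.float64(253.0830349750273)) (np.float64(198.45920723175584), np.float64(262.64241103800236)) (np.float64(443.4730562864273), np.float64(269.47378131523925))
```

```bash
python3 -m jog '[[-1,0,0,0,0,0,0],[-2,0,0,0,0,0,0],[-2,0,0,0,0,0,0],[-2,0,0,0,0,0,0],[-2,0,0,0,0,0,0],[-1.5,0,0,0,0,0,0],[-0.8,0,0,0,0,0,0],[0,0,0,0,0,0,0]]'
python3 -m jog '[[0,0,0,0,0,0,0],[0,0,0,0,0,0,0]]'
python3 -c "
from go import *
avg(5)"
python3 -m jog '[[-0.3,0,0,0,0,0,0],[-0.2,0,0,0,0,0,0],[-0.1,0,0,0,0,0,0],[-0.1,0,0,0,0,0,0],[0,0,0,0,0,0,0]]'
python3 -c "
from go import *
avg(5)"
```

```text
clock: 32.7
eef_pos: [507.5, -274.8, 144.3]
eef_rot: [-0.656, -1.565, -1.334]
wrist_force: [-0.4, 0.4, -0.9]
finger_gap: 29.7
clock: 32.9
eef_pos: [507.8, -275.1, 146.1]
eef_rot: [-0.184, -1.568, -1.807]
wrist_force: [-0.7, 0.4, -1.0]
finger_gap: 30.1
t 33.1 F [ 0.128 -0.161 -0.762] sd [0.638 0.433 0.291] P [ 507.709 -275.018  145.82 ] rot [-0.403 -1.567 -1.588] gap 29.7
clock: 33.65
eef_pos: [507.6, -274.9, 138.1]
eef_rot: [-0.524, -1.567, -1.467]
wrist_force: [0.4, -0.2, -0.8]
finger_gap: 29.9
t 33.9 F [ 0.078  0.059 -0.524] sd [0.544 0.664 0.311] P [ 507.643 -274.893  138.277] rot [-0.48  -1.567 -1.511] gap 30.1
```

```bash
python3 -m jog '[[-0.1,0,0,0,0,0,0],[-0.05,0,0,0,0,0,0],[0,0,0,0,0,0,0]]'
python3 -c "
from go import *
avg(5)"
python3 -m jog '[[-0.1,0,0,0,0,0,0],[0,0,0,0,0,0,0],[0,0,0,0,0,0,0]]'
python3 -c "
from go import *
avg(5)"

```

```text
clock: 34.2
eef_pos: [507.6, -274.9, 136.6]
eef_rot: [-0.522, -1.567, -1.469]
wrist_force: [-1.6, 0.7, -0.9]
finger_gap: 29.4
t 34.5 F [-0.432 -0.022 -0.721] sd [0.193 0.377 0.432] P [ 507.633 -274.889  136.748] rot [-0.485 -1.567 -1.506] gap 29.9
clock: 34.75
eef_pos: [507.6, -274.9, 135.7]
eef_rot: [-0.507, -1.567, -1.484]
wrist_force: [-0.4, -0.1, -0.9]
finger_gap: 29.5
t 35.0 F [ 0.172  0.204 -0.786] sd [0.501 0.272 0.232] P [ 507.633 -274.889  135.764] rot [-0.495 -1.567 -1.495] gap 30.0
```

```bash
python3 -m jog '[[-0.1,0,0,0,0,0,0],[0,0,0,0,0,0,0],[0,0,0,0,0,0,0]]'
python3 -c "
from go import *
avg(4)"
python3 -m jog '[[-0.1,0,0,0,0,0,0],[0,0,0,0,0,0,0],[0,0,0,0,0,0,0]]'
python3 -c "
from go import *
avg(4)"
python3 -m jog '[[-0.1,0,0,0,0,0,0],[0,0,0,0,0,0,0],[0,0,0,0,0,0,0]]'
python3 -c "
from go import *
avg(4)
s=shot('scene','s10.png')
cv2.imwrite('pics/b10.png',cv2.resize(s['color'][150:310,120:280],None,fx=3.7,fy=3.7,interpolation=2))"

```

```text
clock: 35.3
eef_pos: [507.6, -274.9, 134.7]
eef_rot: [-0.504, -1.567, -1.487]
wrist_force: [0.6, 0.1, -0.7]
finger_gap: 29.7
t 35.5 F [ 0.229  0.019 -0.401] sd [0.643 0.429 0.372] P [ 507.639 -274.88   134.76 ] rot [-0.49  -1.567 -1.501] gap 30.2
clock: 35.8
eef_pos: [507.6, -274.8, 133.7]
eef_rot: [-0.497, -1.567, -1.494]
wrist_force: [0.8, 0.0, -1.0]
finger_gap: 29.6
t 36.0 F [ 0.336  0.583 -0.623] sd [0.368 0.246 0.308] P [ 507.641 -274.881  133.759] rot [-0.489 -1.567 -1.502] gap 29.7
clock: 36.3
eef_pos: [507.6, -275.0, 133.5]
eef_rot: [-0.175, -1.566, -1.816]
wrist_force: [-1.8, 0.2, 5.4]
finger_gap: 29.8
t 36.5 F [-1.1    0.879  5.554] sd [0.312 0.458 0.154] P [ 507.628 -274.973  133.473] rot [-0.191 -1.566 -1.8  ] gap 29.9
```

View pics/b10.png

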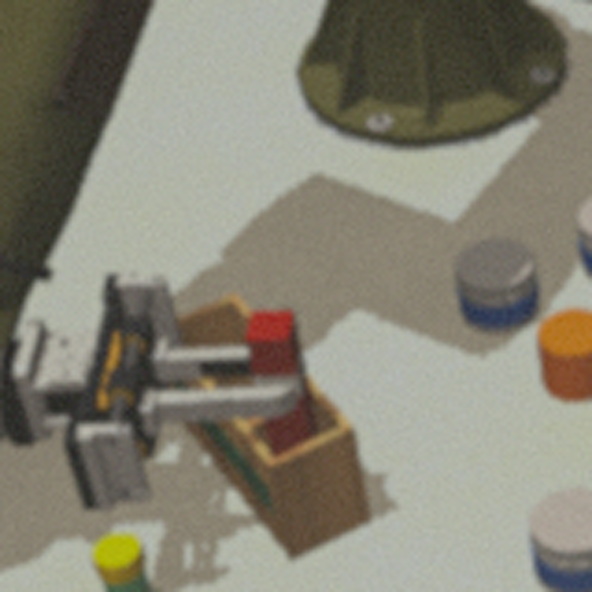

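```bash
python3 -m jog '[[0.03,0,0,0,0,0,0],[0,0,0,0,0,0,36],[0,0,0,0,0,0,42],[0,0,0,0,0,0,50],[0,0,0,0,0,0,50],[0,0,0,0,0,0,50]]'
python3 -m jog '[[0,0,-1,0,0,0,50],[0,0,-2,0,0,0,50],[0,0,-3,0,0,0,50],[0,0,-3,0,0,0,50],[2,0,-2,0,0,0,50],[4,0,0,0,0,0,50],[4,0,0,0,0,0,50],[2,0,0,0,0,0,50]]'
python3 -c "
from go import *
st()
t=shot('top','t11.png')
s=shot('scene','s11.png')
cv2.imwrite('pics/b11.png',cv2.resize(s['color'][150:310,120:280],None,fx=3.7,fy=3.7,interpolation=2))"
```

```text
clock: 37.15
eef_pos: [507.6, -274.8, 133.0]
eef_rot: [-0.527, -1.567, -1.464]
wrist_force: [0.3, -0.3, 0.4]
finger_gap: 46.9
clock: 37.95
eef_pos: [462.3, -376.7, 255.9]
eef_rot: [0.994, -1.569, -2.986]
wrist_force: [0.2, -0.4, -0.0]
finger_gap: 47.2
t 38.0 pos [ 462.347 -376.705  255.918] rot [ 0.994 -1.569 -2.986] F [ 0.223 -0.391 -0.016] gap 47.2 j [-1.108  0.892  1.129  1.228  2.18  -0.561]
```

View pics/b11.png

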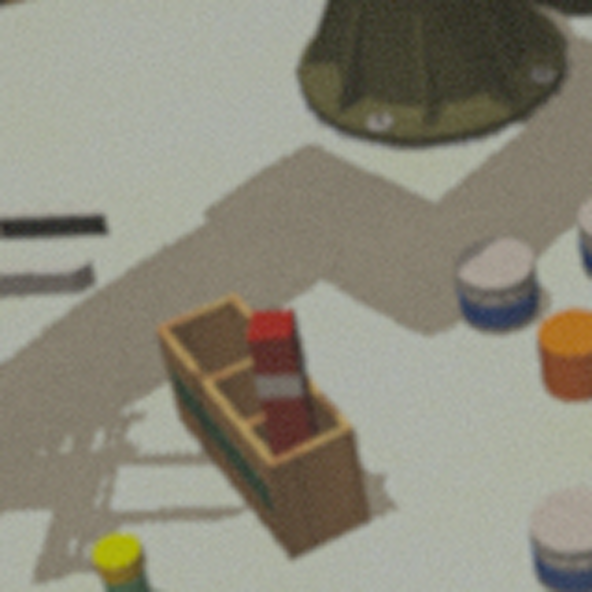

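View pics/t11.png

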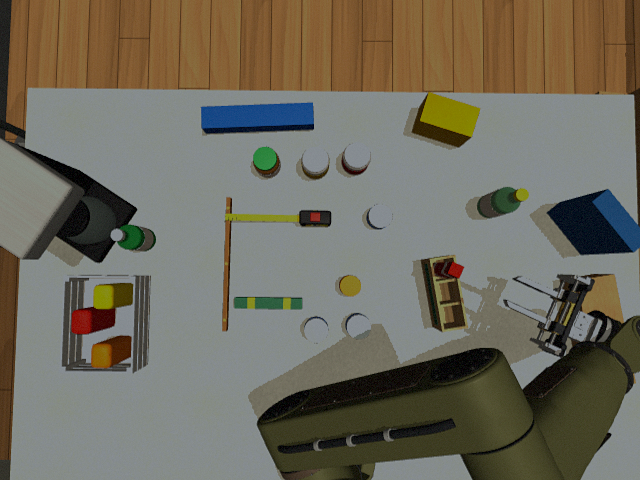

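```bash
python3 -m jog '[[0,0,0,0,-0.13,0,50],[0,0,0,0,-0.144,0,50],[0,0,0,0,-0.144,0,50],[0,0,0,0,-0.144,0,50],[0,0,0,0,-0.144,0,50],[0,0,0,0,-0.144,0,50],[0,0,0,0,-0.144,0,50],[0,0,0,0,-0.144,0,50]]'
python3 -m jog '[[0,0,0,0,-0.144,0,55],[0,0,0,0,-0.144,0,55],[0,0,0,0,-0.144,0,55],[0,0,0,0,0,0,55],[0,0,0,0,0,0,55]]'
python3 -c "
from go import *
st();delta([411,203,200],down(89.7))"
```

```text
clock: 38.85
eef_pos: [462.3, -376.7, 252.0]
eef_rot: [-3.139, -0.43, 1.15]
wrist_force: [1.0, -0.9, -0.5]
finger_gap: 47.0
clock: 39.35
eef_pos: [462.8, -375.4, 251.8]
eef_rot: [-3.138, -0.007, 1.152]
wrist_force: [-0.4, -0.6, 1.3]
finger_gap: 51.9
t 39.4 pos [ 462.831 -375.446  251.794] rot [-3.138 -0.007  1.152] F [-0.448 -0.577  1.308] gap 51.9 j [-0.745  0.378  1.31   0.005  1.459 -0.327]
turn [-0.002 -0.008 -0.414] rows>=2.8 shift cm [57.817 -5.486  5.179] rows>=11.7
```

```bash
python3 -m jog '[[0,0,0,0,-0.008,-0.138,55],[0,0,0,0,0,-0.138,55],[0,0,0,0,0,-0.138,55],[2,-0.2,0,0,0,0,55],[4,-0.38,0,0,0,0,55],[4,-0.38,0,0,0,0,55],[4,-0.38,0,0,0,0,55],[4,-0.38,0,0,0,0,55]]'
python3 -m jog '[[4,-0.38,0,0,0,0,55],[4,-0.38,0,0,0,0,55],[4,-0.38,0,0,0,0,55],[4,-0.38,0,0,0,0,55],[4,-0.38,0,0,0,0,55],[4,-0.38,0,0,0,0,55],[4,-0.38,1,0,0,0,55],[4,-0.38,2,0,0,0,55]]'
python3 -m jog '[[4,-0.38,2,0,0,0,55],[0,0,3,0,0,0,55],[0,0,3,0,0,0,55],[0,0,0,0,0,0,55],[0,0,0,0,0,0,55]]'
python3 -c "
from go import *
st();delta([411.2,203,5],down(89.7))
t=shot('top')
P=np.array([onz(t,*a[1],30) for a in sorted(comps(t,[50,60,30],[90,255,255],(225,285,310,315)),key=lambda a:a[1][0])]);print(P)"
```

```text
clock: 40.15
eef_pos: [445.9, -195.1, 251.3]
eef_rot: [-3.137, -0.0, 1.563]
wrist_force: [0.7, -1.0, 0.2]
finger_gap: 51.8
clock: 40.95
eef_pos: [418.5, 125.4, 221.5]
eef_rot: [-3.139, 0.001, 1.563]
wrist_force: [1.3, -0.0, -0.9]
finger_gap: 51.7
clock: 41.45
eef_pos: [414.8, 163.6, 141.6]
eef_rot: [-3.137, 0.002, 1.563]
wrist_force: [0.3, -0.5, -0.7]
finger_gap: 51.4
t 41.5 pos [414.755 163.595 141.558] rot [-3.137  0.002  1.563] F [ 0.253 -0.479 -0.701] gap 51.4 j [ 0.294  0.14   1.875 -0.001  1.132  0.302]
turn [-0.005  0.002 -0.003] rows>=0.0 shift cm [ 3.939 -0.376 13.656] rows>=2.8
[[412.062 132.57   30.   ]
 [410.854  89.313  30.   ]]
```

```bash
python3 -m jog '[[2,-0.18,2,0,0,0,55],[1.95,-0.18,3,0,0,-0.003,55],[0,0,4,0,0,0,55],[0,0,2.5,0,0,0,55],[0,0,1.2,0,0,0,55],[0,0,0.9,0,0,0,55],[0,0,0,0,0,0,55],[0,0,0,0,0,0,55]]'
python3 -c "
from go import *
st();delta([411.2,203,4],down(89.7))"
```

```text
clock: 42.3
eef_pos: [411.4, 203.5, 6.3]
eef_rot: [-3.14, 0.002, 1.567]
wrist_force: [0.2, 0.3, -0.4]
finger_gap: 51.9
t 42.3 pos [411.432 203.503   6.285] rot [-3.14   0.002  1.567] F [ 0.166  0.346 -0.39 ] gap 51.9 j [ 0.38   0.389  1.939 -0.002  0.816  0.385]
turn [-0.001  0.002  0.002] rows>=0.0 shift cm [-0.05  -0.023  0.229] rows>=0.0
```

```bash
python3 -m jog '[[0,0,0.2,0,0.002,0,55],[0,0,0,0,0,0,30],[0,0,0,0,0,0,15],[0,0,0,0,0,0,0],[0,0,0,0,0,0,0],[0,0,0,0,0,0,0],[0,0,0,0,0,0,0],[0,0,0,0,0,0,0]]' 25
python3 -c "
from go import *
st()"
python3 -m jog '[[0,0,-1,0,0,0,0],[0,0,-2,0,0,0,0],[0,0,-4,0,0,0,0],[0,0,-4,0,0,0,0],[0,0,-4,0,0,0,0],[0,0,-4,0,0,0,0],[0,0,-3,0,0,0,0],[0,0,0,0,0,0,0]]'
python3 -c "
from go import *
st();delta([400,-80,240],down(62))"
```

```text
clock: 43.1
eef_pos: [410.7, 203.4, 3.3]
eef_rot: [-3.139, 0.001, 1.568]
wrist_force: [-2.1, -0.5, 5.5]
finger_gap: 30.0
t 43.1 pos [410.691 203.368   3.33 ] rot [-3.139  0.001  1.568] F [-2.077 -0.527  5.546] gap 30.0 j [0.38  0.393 1.941 0.    0.81  0.383]
clock: 43.9
eef_pos: [412.3, 204.0, 227.4]
eef_rot: [3.138, -0.002, 1.568]
wrist_force: [-0.6, 0.3, -0.8]
finger_gap: 30.4
t 43.9 pos [412.32 203.99 227.43] rot [ 3.138 -0.002  1.568] F [-0.602  0.346 -0.805] gap 30.4 j [0.38  0.077 1.734 0.    1.327 0.383]
turn [ 0.003 -0.003  0.486] rows>=3.3 shift cm [-25.653  12.245  -1.257] rows>=5.7
```

```bash
python3 -m jog '[[0,0,-0.5,0,0,0.12,0],[0,0,-0.5,0,0,0.12,0],[0,0,-0.5,0,0,0.12,0],[0,0,-0.5,0,0,0.12,0],[-2,1.2,0,0,0,0,0],[-4,2.3,0,0,0,0,0],[-4,2.3,0,0,0,0,0],[-4,2.3,0,0,0,0,0]]'
python3 -m jog '[[-4,2.3,0,0,0,0,0],[-4,2.3,0,0,0,0,0],[-3,1.8,0,0,0,0,0],[0,0,0,0,0,0,0]]'
python3 -m jog '[[0,0,0,0,0.1,0,0],[0,0,0,0,0.14,0,0],[0,0,0,0,0.14,0,0],[0,0,0,0,0.14,0,0],[0,0,0,0,0,0,0]]'
python3 -c "
from go import *
st()"
```

```text
clock: 44.7
eef_pos: [417.2, 40.4, 242.6]
eef_rot: [-3.139, 0.003, 1.089]
wrist_force: [0.7, 1.0, -1.2]
finger_gap: 29.5
clock: 45.1
eef_pos: [423.0, -88.2, 242.5]
eef_rot: [-3.138, 0.003, 1.084]
wrist_force: [1.2, 0.1, -1.0]
finger_gap: 29.9
clock: 45.6
eef_pos: [422.5, -85.7, 241.9]
eef_rot: [-3.135, -0.521, 1.081]
wrist_force: [-0.5, 0.3, -0.7]
finger_gap: 30.0
t 45.6 pos [422.544 -85.736 241.854] rot [-3.135 -0.521  1.081] F [-0.51   0.302 -0.724] gap 30.0 j [-0.606 -0.007  1.872  0.527  1.38  -0.248]
```

```bash
python3 -m jog '[[0,0,0,0,0.14,0,0],[0,0,0,0,0.14,0,0],[0,0,0,0,0.14,0,0],[0,0,0,0,0.14,0,0],[0,0,0,0,0.14,0,0],[0,0,0,0,0.14,0,0],[0,0,0,0,0.14,0,0],[0,0,0,0,0.07,0,0]]'
python3 -m jog '[[0.8,0,0,0,0,0,0],[0.8,0,0,0,0,0,0],[0.4,0,0,0,0,0,0],[0,0,0,0,0,0,0]]'
python3 -c "
from go import *
s=monitor.read_state();st()
R=Rn.from_euler('xyz',s['eef_rot']).as_matrix();print(R)
z=R[:,2];c=np.array([385.3,-304.4]);P=[*(c+11.6*z[:2]),262];print(P);delta(P)"
```

```text
clock: 46.4
eef_pos: [423.2, -83.8, 241.9]
eef_rot: [-1.549, -1.563, -0.5]
wrist_force: [0.2, 1.1, -1.5]
finger_gap: 29.5
clock: 46.8
eef_pos: [423.7, -84.9, 264.6]
eef_rot: [3.036, -1.565, 1.194]
wrist_force: [-0.3, -0.6, -1.0]
finger_gap: 29.7
t 46.8 pos [423.728 -84.862 264.57 ] rot [ 3.036 -1.565  1.194] F [-0.302 -0.551 -0.952] gap 29.7 j [-0.911  0.378  1.992  1.25   1.861 -0.848]
[[ 0.002  0.886  0.463]
 [ 0.006 -0.463  0.886]
 [ 1.     0.001 -0.006]]
[np.float64(390.67463270406205), np.float64(-294.1204752744611), 262]
turn [0. 0. 0.] rows>=0.0 shift cm [ -0.38    6.766 -20.074] rows>=4.2
```

```bash
python3 -m jog '[[0,0.4,-1.2,0,0.006,0,0],[0,0.9,-2.7,0,0,0,0],[0,1.1,-3.3,0,0,0,0],[0,1.1,-3.3,0,0,0,0],[0,1.1,-3.3,0,0,0,0],[0,1.1,-3.2,0,0,0,0],[0,0.7,-2,0,0,0,0],[0,0.35,-1,0,0,0,0]]'
python3 -m jog '[[0,0,0,0,0,0,0],[0,0,0,0,0,0,0],[0,0,0,0,0,0,0]]'
python3 -c "
from go import *
s=monitor.read_state();st()
R=Rn.from_euler('xyz',s['eef_rot']).as_matrix();print(R)
z=R[:,2];c=np.array([385.3,-304.4]);P=[*(c+11.6*z[:2]),262];print(P);delta(P)
t=shot('top','t12.png')
s=shot('scene','s12.png')
cv2.imwrite('pics/b12.png',cv2.resize(s['color'][150:310,120:280],None,fx=3.7,fy=3.7,interpolation=2))
cv2.imwrite('pics/a12.png',cv2.resize(t['color'][220:380,400:560],None,fx=3.7,fy=3.7,interpolation=2))"
```

```text
clock: 47.6
eef_pos: [389.8, -295.7, 262.3]
eef_rot: [-0.724, -1.567, -1.332]
wrist_force: [0.6, 0.5, -0.4]
finger_gap: 29.5
clock: 47.9
eef_pos: [390.6, -292.8, 262.8]
eef_rot: [-0.613, -1.567, -1.44]
wrist_force: [1.2, -0.6, -1.3]
finger_gap: 29.5
t 47.9 pos [ 390.634 -292.83   262.757] rot [-0.613 -1.567 -1.44 ] F [ 1.154 -0.584 -1.31 ] gap 29.5 j [-1.17   0.65   1.552  1.122  2.112 -0.754]
[[ 0.001  0.886  0.464]
 [-0.004 -0.464  0.886]
 [ 1.    -0.002  0.003]]
[np.float64(390.67934218767044), np.float64(-294.12277944501085), 262]
turn [0. 0. 0.] rows>=0.0 shift cm [-0.075  0.064 -0.113] rows>=0.0
```

View pics/b12.png

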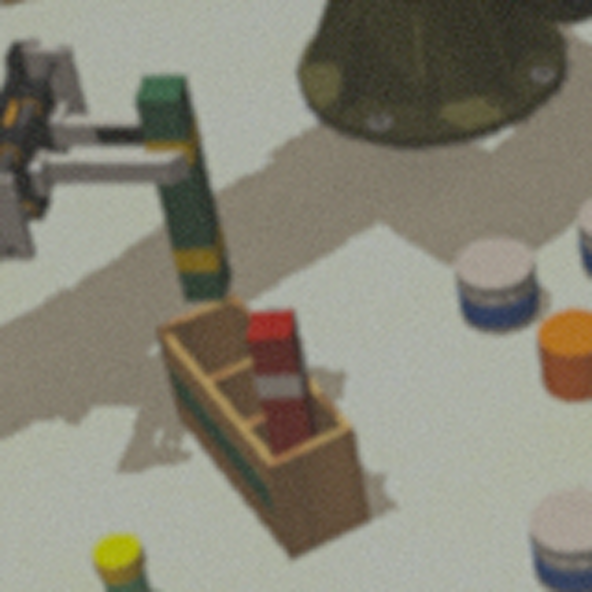

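View pics/a12.png

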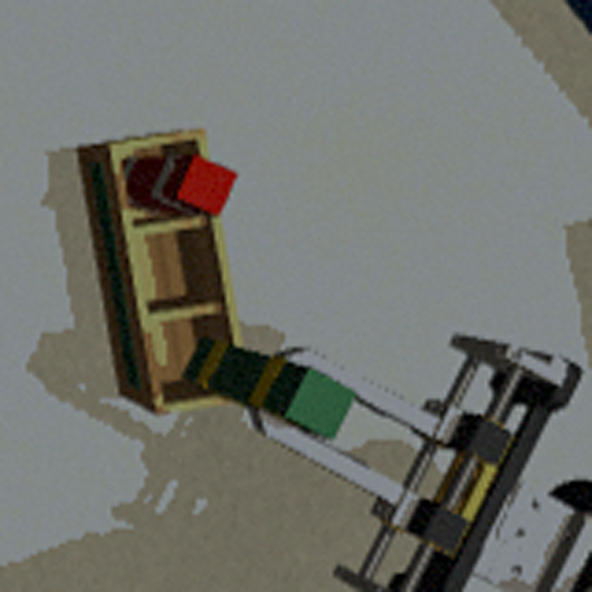

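```bash
python3 -c "
from go import *
t=shot('top');s=shot('scene')
print(tri(t,(485.9,328.6),s,(164,174.3)),onz(t,485.9,328.6,312))"
python3 -m jog '[[-1,0.06,-0.1,0,0,0,0],[-2,0,0,0,0,0,0],[-2,0,0,0,0,0,0],[-2,0,0,0,0,0,0],[-2,0,0,0,0,0,0],[-1.5,0,0,0,0,0,0],[-0.8,0,0,0,0,0,0],[0,0,0,0,0,0,0]]'
python3 -m jog '[[-0.3,0,0,0,0,0,0],[0,0,0,0,0,0,0]]'
python3 -c "
from go import *
avg(4)"
```

```text
(array([ 386.504, -303.679,  310.6  ]), np.float64(3.4521088660759593)) [ 385.951 -304.845  312.   ]
clock: 48.9
eef_pos: [390.5, -294.2, 148.9]
eef_rot: [-0.657, -1.566, -1.397]
wrist_force: [0.6, 0.0, -0.9]
finger_gap: 29.9
clock: 49.1
eef_pos: [390.6, -294.5, 147.0]
eef_rot: [-0.455, -1.568, -1.599]
wrist_force: [0.1, -0.3, -0.8]
finger_gap: 29.7
t 49.3 F [ 0.016 -0.073 -1.522] sd [0.19  0.524 0.477] P [ 390.593 -294.478  147.09 ] rot [-0.489 -1.568 -1.565] gap 29.8
```

```bash
python3 -m jog '[[-0.5,0,0,0,0,0,0],[-0.4,0,0,0,0,0,0],[0,0,0,0,0,0,0]]'
python3 -c "
from go import *
avg(3)"
for k in 1; do python3 -m jog '[[-0.1,0,0,0,0,0,0],[-0.1,0,0,0,0,0,0],[0,0,0,0,0,0,0]]' >/dev/null
python3 -c "
from go import *
avg(3)"; done
python3 -m jog '[[-0.1,0,0,0,0,0,0],[0,0,0,0,0,0,0]]' >/dev/null
python3 -c "
from go import *
avg(3)"
python3 -m jog '[[-0.1,0,0,0,0,0,0],[0,0,0,0,0,0,0]]' >/dev/null
python3 -c "
from go import *
avg(3)"
```

```text
clock: 49.6
eef_pos: [390.5, -294.2, 137.1]
eef_rot: [-0.653, -1.566, -1.401]
wrist_force: [-0.8, 0.0, -0.9]
finger_gap: 29.8
t 49.8 F [-0.262 -0.364 -1.165] sd [0.347 0.69  0.606] P [ 390.536 -294.311  137.492] rot [-0.573 -1.567 -1.481] gap 29.5
t 50.2 F [ 0.55  -0.096 -0.95 ] sd [0.23  0.166 0.402] P [ 390.545 -294.346  135.667] rot [-0.551 -1.567 -1.503] gap 29.8
t 50.5 F [ 0.224  0.333 -1.193] sd [0.439 0.342 0.094] P [ 390.55  -294.332  134.641] rot [-0.581 -1.567 -1.473] gap 29.7
t 50.9 F [-0.107  0.351  2.729] sd [0.539 0.35  0.2  ] P [ 390.544 -294.369  133.904] rot [-0.452 -1.567 -1.602] gap 29.9
```

Carton is on the floor of the compartment. I release and back off.

```bash
python3 -m jog '[[0,0,0,0,0,0,0],[0,0,0,0,0,0,36],[0,0,0,0,0,0,42],[0,0,0,0,0,0,50],[0,0,0,0,0,0,50],[0,0,0,0,0,0,50]]'
python3 -m jog '[[0,0,-1,0,0,0,50],[0,0,-2,0,0,0,50],[0,0,-3,0,0,0,50],[0,0,-3,0,0,0,50],[2,0,-2,0,0,0,50],[4,0,0,0,0,0,50],[4,0,0,0,0,0,50],[2,0,0,0,0,0,50]]'
python3 -c "
from go import *
st()
t=shot('top','t13.png')
s=shot('scene','s13.png')"
```

```text
clock: 51.5
eef_pos: [390.6, -294.3, 133.6]
eef_rot: [-0.586, -1.567, -1.467]
wrist_force: [0.4, -0.1, -1.0]
finger_gap: 47.2
clock: 52.3
eef_pos: [338.9, -393.0, 256.2]
eef_rot: [0.986, -1.57, -3.04]
wrist_force: [0.6, -0.1, 0.0]
finger_gap: 47.0
t 52.3 pos [ 338.948 -393.025  256.231] rot [ 0.986 -1.57  -3.04 ] F [ 0.576 -0.134  0.022] gap 47.0 j [-1.301  0.793  1.312  1.074  2.25  -0.713]
```

View pics/s13.png

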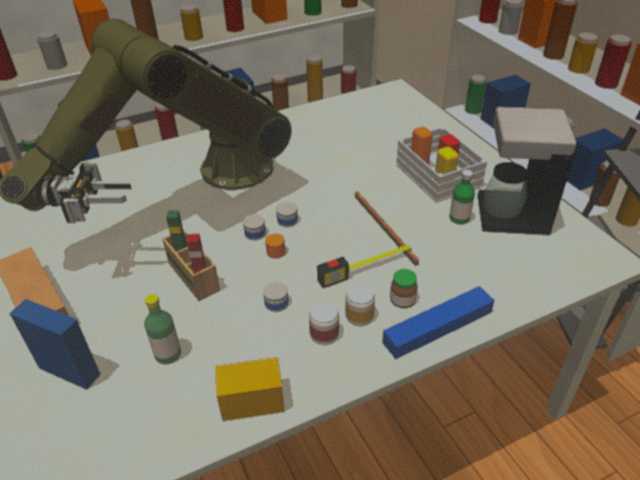

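View pics/t13.png

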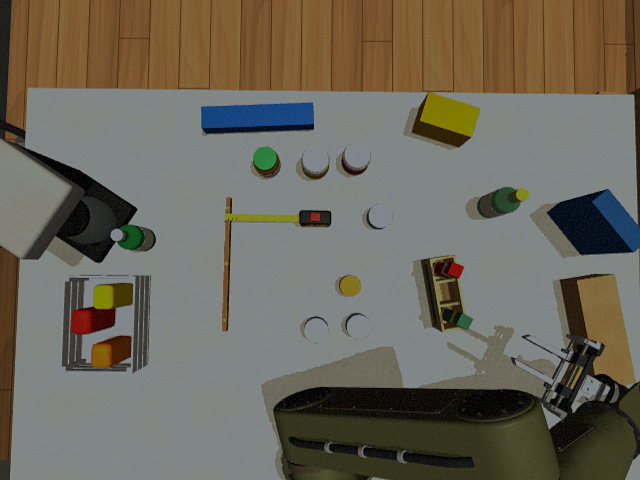

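```bash
python3 - <<'E'
from m import *
t=shot('top');s=shot('scene')
a=cv2.resize(t['color'][195:240,355:405],None,fx=10,fy=10,interpolation=2)
b=cv2.resize(s['color'][275:320,250:300],None,fx=10,fy=10,interpolation=2)
for o,x,y in((a,355,195),(b,250,275)):
    o[:]=np.clip(o.astype(int)*1.4-20,0,255)
    for i in range(0,50,10): cv2.putText(o,str(x+i),(i*10,10),0,.35,(0,0,255)); cv2.putText(o,str(y+i),(0,i*10+4),0,.35,(0,0,255))
cv2.imwrite('pics/can.png',np.vstack([a,b])[:, :] if 0 else cv2.resize(np.hstack([a,b]),None,fx=.8,fy=.8))
for c,r in((t,(355,195,405,240)),(s,(250,275,300,320))):
    for q in comps(c,[100,80,20],[130,255,255],r,8): print(q[0],q[1],cv2.boundingRect(q[3].astype(np.uint8)))
E
```

```text
15 [369.6 223.3] (367, 218, 8, 10)
72 [275.7 305.6] (266, 301, 21, 9)
```

View pics/can.png

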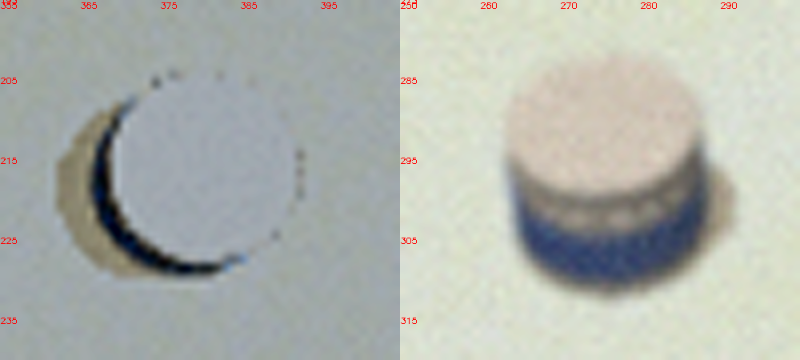

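```bash
python3 - <<'E'
from go import *
t=shot('top');s=shot('scene')
print(tri(t,(380.7,215.9),s,(275.3,290.6)),onz(t,380.7,215.9,50))
s0=monitor.read_state()
# current tape state
a=comps(t,[172,120,60],[6,255,255],(305,205,330,230))[0];print('lock',onz(t,*a[1],68))
E
```

```text
(array([ 644.476, -131.085,   45.974]), np.float64(3.9184353694646994)) [ 643.202 -132.284   50.   ]
lock [638.031  41.957  68.   ]
```

```bash
python3 -m jog '[[0,0,0,0,-0.13,0,100],[0,0,0,0,-0.144,0,100],[0,0,0,0,-0.144,0,100],[0,0,0,0,-0.144,0,100],[0,0,0,0,-0.144,0,100],[0,0,0,0,-0.144,0,100],[0,0,0,0,-0.144,0,100],[0,0,0,0,-0.144,0,100]]'
python3 -m jog '[[0,0,0,0,-0.144,0,100],[0,0,0,0,-0.144,0,100],[0,0,0,0,-0.144,0,100],[0,0,0,0,0,0.135,100],[0,0,0,0,0,0.135,100],[0,0,0,0,0,0.135,100],[0,0,0,0,0,0.135,100],[0,0,0,0,0,0.135,100]]'
python3 -m jog '[[0,0,0,0,0,0.135,100],[0,0,0,0,0,0.135,100],[0,0,0,0,0,0.135,100],[0,0,0,0,0,0,100],[0,0,0,0,0,0,100]]'
python3 -c "
from go import *
st();delta([643.4,-132,200],down(0))"
```

```text
clock: 53.4
eef_pos: [339.2, -392.7, 252.7]
eef_rot: [-3.139, -0.431, 1.087]
wrist_force: [-0.1, -0.2, -0.2]
finger_gap: 94.0
clock: 54.2
eef_pos: [339.3, -392.2, 252.1]
eef_rot: [-3.135, -0.001, 0.408]
wrist_force: [0.4, -0.1, -0.3]
finger_gap: 94.1
clock: 54.7
eef_pos: [339.4, -392.2, 252.6]
eef_rot: [-3.136, 0.001, 0.012]
wrist_force: [0.1, 0.6, 0.1]
finger_gap: 94.1
t 54.7 pos [ 339.374 -392.2    252.595] rot [-3.136  0.001  0.012] F [0.089 0.633 0.096] gap 94.1 j [-0.929  0.199  1.537  0.002  1.411  0.629]
turn [-0.005  0.001  0.012] rows>=0.1 shift cm [ 30.403 -26.02    5.259] rows>=8.1
```

```bash
python3 -m jog '[[2,-1.7,0,-0.005,0,0.012,100],[3.6,-3.1,0,0,0,0,100],[3.6,-3.1,0,0,0,0,100],[3.6,-3.1,0,0,0,0,100],[3.6,-3.1,0,0,0,0,100],[3.6,-3.1,0,0,0,0,100],[3.6,-3.1,1,0,0,0,100],[3.6,-3.1,2,0,0,0,100]]'
python3 -m jog '[[3.2,-2.6,2,0,0,0,100],[0,0,2,0,0,0,100],[0,0,2,0,0,0,100],[0,0,0,0,0,0,100],[0,0,0,0,0,0,100]]'
python3 -c "
from go import *
st();delta([643.4,-132,80],down(0))
s=shot('scene','s14.png')
cv2.imwrite('pics/b14.png',cv2.resize(s['color'][210:330,200:340],None,fx=5,fy=5,interpolation=2))"
```

```text
clock: 55.5
eef_pos: [613.0, -158.6, 224.4]
eef_rot: [3.14, -0.002, 0.0]
wrist_force: [-0.6, -0.8, -0.3]
finger_gap: 93.9
clock: 56.0
eef_pos: [643.3, -134.4, 164.2]
eef_rot: [3.141, 0.0, -0.002]
wrist_force: [-0.5, 0.1, 1.7]
finger_gap: 93.8
t 56.0 pos [ 643.314 -134.37   164.215] rot [ 3.141  0.    -0.002] F [-0.506  0.121  1.673] gap 93.8 j [-0.261  0.573  1.229 -0.001  1.339  1.312]
turn [ 0.001  0.    -0.002] rows>=0.0 shift cm [ 0.009 -0.237  8.422] rows>=1.7
```

View pics/b14.png

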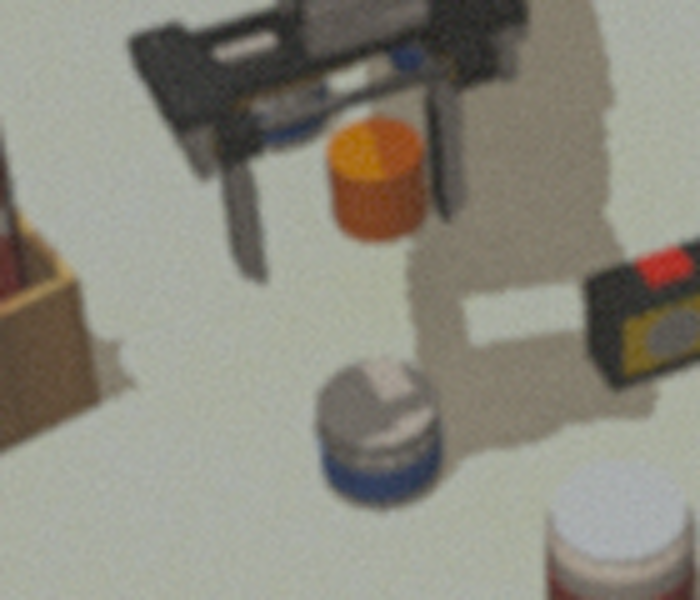

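```bash
python3 -m jog '[[0,-0.24,2,0,0,0,100],[0,0,3,0,0,0,100],[0,0,3,0,0,0,100],[0,0,2,0,0,0,100],[0,0,0,0,0,0,100],[0,0,0,0,0,0,100]]'
python3 -c "
from go import *
st();delta([643.4,-132,10],down(0))
s=shot('scene','s15.png')
cv2.imwrite('pics/b15.png',cv2.resize(s['color'][210:330,200:340],None,fx=5,fy=5,interpolation=2))"
```

```text
clock: 56.65
eef_pos: [644.0, -132.2, 65.6]
eef_rot: [3.141, -0.002, -0.004]
wrist_force: [0.3, 0.0, -0.2]
finger_gap: 94.1
t 56.6 pos [ 643.997 -132.247   65.625] rot [ 3.141 -0.002 -0.004] F [ 0.33   0.048 -0.185] gap 94.1 j [-0.258  0.668  1.318 -0.001  1.154  1.317]
turn [ 0.001 -0.002 -0.004] rows>=0.0 shift cm [-0.06  -0.025  5.562] rows>=1.1
```

View pics/b15.png

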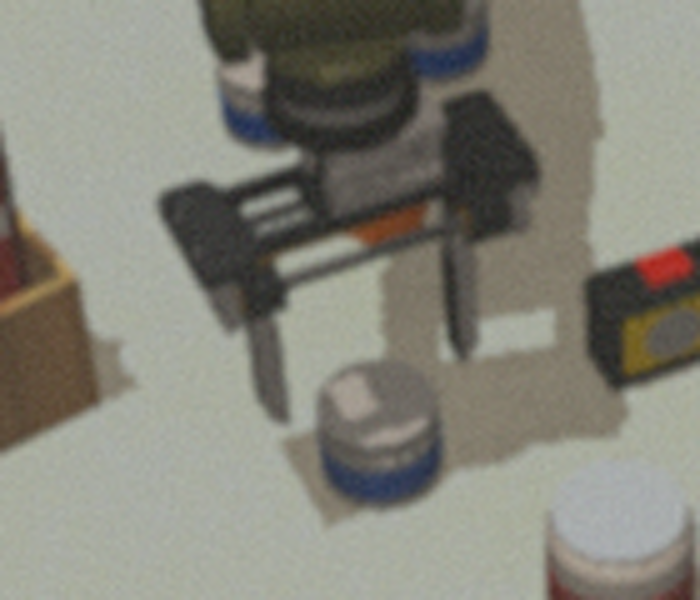

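```bash
python3 -c "
from go import *
s=shot('scene')
for P in((644,-132.2,65.6),(644,-132.2,50)):
    u,v=proj(s,P);print((u-200)*5,(v-210)*5)"
```

```text
367.7257837671925 376.5678659133144
369.85261032001006 397.65496666955755
```

```bash
python3 -m jog '[[0.05,-0.15,1.5,0,0,0,100],[0,0,2,0,0,0,100],[0,0,1,0,0,0,100],[0,0,0.8,0,0,0,100],[0,0,0,0,0,0,100],[0,0,0,0,0,0,85]]'
python3 -m jog '[[0,0,0,0,0,0,75],[0,0,0,0,0,0,70],[0,0,0,0,0,0,65],[0,0,0,0,0,0,50],[0,0,0,0,0,0,40],[0,0,0,0,0,0,40],[0,0,0,0,0,0,40]]' 25
python3 -c "
from go import *
avg(4)"
```

```text
clock: 57.35
eef_pos: [644.2, -130.5, 11.4]
eef_rot: [3.141, -0.001, -0.004]
wrist_force: [-0.6, -0.5, 0.5]
finger_gap: 89.1
clock: 58.05
eef_pos: [644.0, -130.4, 11.2]
eef_rot: [3.141, -0.001, -0.004]
wrist_force: [-0.6, 1.5, 5.6]
finger_gap: 62.7
t 58.2 F [-1.365  0.701  5.086] sd [0.255 0.082 0.504] P [ 643.991 -130.403   11.223] rot [ 3.141 -0.001 -0.004] gap 62.6
```

```bash
python3 -m jog '[[0,0,-0.5,0,0,0,40],[0,0,-1.5,0,0,0,40],[0,0,-3,0,0,0,40],[0,0,-4,0,0,0,40],[0,0,-3,0,0,0,40],[0,0,0,0,0,0,40],[0,0,0,0,0,0,40]]'
python3 -c "
from go import *
avg(4)
s=shot('scene','s16.png')
cv2.imwrite('pics/b16.png',cv2.resize(s['color'][200:320,200:340],None,fx=5,fy=5,interpolation=2))"
```

```text
clock: 58.95
eef_pos: [643.7, -130.3, 131.2]
eef_rot: [3.141, -0.001, -0.004]
wrist_force: [-0.5, -0.0, -2.0]
finger_gap: 62.4
t 59.1 F [-0.085 -0.267 -2.928] sd [0.53  0.503 0.377] P [ 643.142 -130.177  129.402] rot [-3.142  0.003 -0.004] gap 62.4
```

View pics/b16.png

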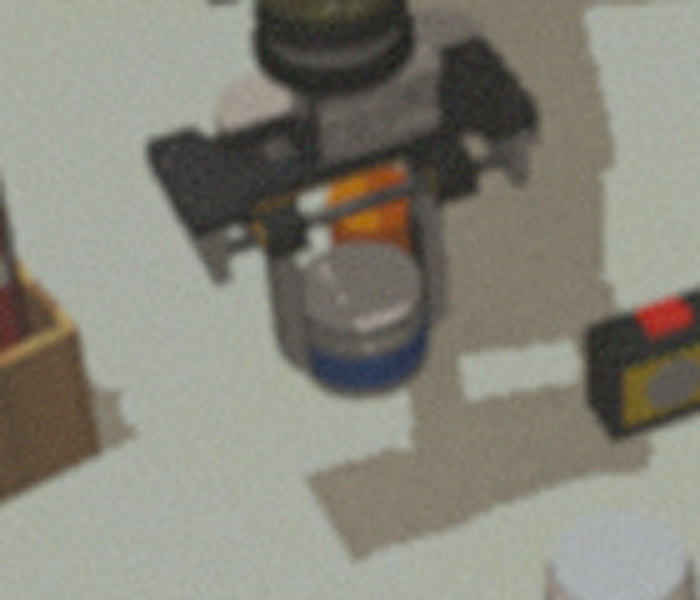

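```bash
python3 -c "
from go import *
s=shot('scene');t=shot('top','t16.png')
print(onz(s,272.4,258.2,168.2))
st();delta([572,177,129],down(0))
cv2.imwrite('pics/a16.png',cv2.resize(t['color'][160:280,330:450],None,fx=5,fy=5,interpolation=2))"
```

```text
[ 653.06  -131.229  168.2  ]
t 59.3 pos [ 643.594 -130.291  130.068] rot [ 3.141  0.001 -0.004] F [ 0.729 -0.053 -3.466] gap 62.5 j [-0.255  0.601  1.267 -0.001  1.274  1.32 ]
turn [ 0.     0.001 -0.004] rows>=0.0 shift cm [ -7.159 -30.729   0.107] rows>=6.3
```

View pics/a16.png

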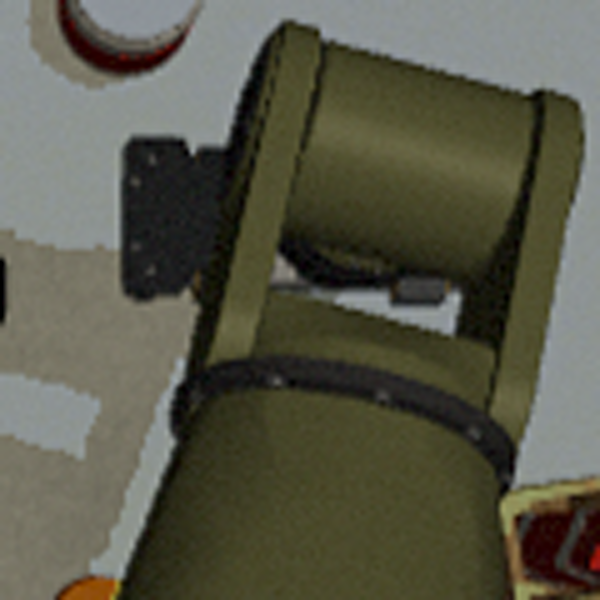

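```bash
python3 -m jog '[[-0.5,-1.5,0,0,0,-0.004,40],[-0.9,-3.2,0,0,0,0,40],[-0.9,-3.5,0,0,0,0,40],[-1,-3.5,0,0,0,0,40],[-1,-3.5,0,0,0,0,40],[-1,-3.5,0,0,0,0,40],[-1,-3.5,0,0,0,0,40],[-1,-3.5,0,0,0,0,40]]'
python3 -m jog '[[-0.8,-3.2,0,0,0,0,40],[-0.3,-1.6,0,0,0,0,40],[0,0,0,0,0,0,40],[0,0,0,0,0,0,40]]'
python3 -c "
from go import *
st();delta([560,177,60],down(0))
s=shot('scene','s17.png')
cv2.imwrite('pics/b17.png',cv2.resize(s['color'][170:290,300:440],None,fx=5,fy=5,interpolation=2))"
```

```text
clock: 60.1
eef_pos: [569.7, 128.8, 130.8]
eef_rot: [3.141, -0.0, 0.0]
wrist_force: [0.4, 0.1, -2.5]
finger_gap: 62.5
clock: 60.5
eef_pos: [559.9, 174.4, 130.7]
eef_rot: [3.141, -0.0, 0.0]
wrist_force: [-0.2, -0.1, -2.0]
finger_gap: 62.6
t 60.5 pos [559.918 174.417 130.652] rot [ 3.141 -0.     0.   ] F [-0.242 -0.075 -2.036] gap 62.6 j [ 0.24   0.449  1.498 -0.001  1.195  1.811]
turn [ 0.001 -0.     0.   ] rows>=0.0 shift cm [ 0.008 -0.258  7.065] rows>=1.4
```

View pics/b17.png

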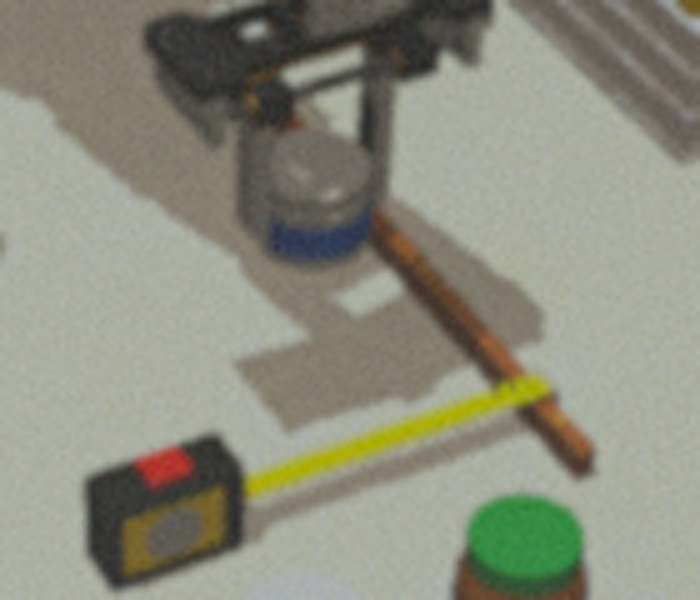

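```bash
python3 -m jog '[[0,-0.2,2,0,0,0,40],[0,0,3,0,0,0,40],[0,0,3,0,0,0,40],[0,0,2,0,0,0,40],[0,0,1,0,0,0,40],[0,0,0.5,0,0,0,40],[0,0,0,0,0,0,40],[0,0,0,0,0,0,40]]'
python3 -c "
from go import *
avg(4)"
python3 -m jog '[[0,0,0.2,0,0,0,40],[0,0,0.1,0,0,0,40],[0,0,0,0,0,0,40]]'
python3 -c "
from go import *
avg(4)"
```

```text
clock: 61.35
eef_pos: [560.6, 176.6, 16.8]
eef_rot: [3.141, -0.002, -0.0]
wrist_force: [0.1, 0.1, -2.6]
finger_gap: 62.7
t 61.5 F [ 0.037  0.336 -2.504] sd [0.732 0.263 0.056] P [560.447 176.701  16.621] rot [ 3.141 -0.001 -0.   ] gap 62.3
clock: 61.85
eef_pos: [559.8, 176.6, 12.5]
eef_rot: [3.141, 0.0, -0.0]
wrist_force: [-1.2, 0.1, -1.3]
finger_gap: 62.2
t 62.0 F [ 0.081 -0.126 -2.679] sd [0.493 0.258 0.163] P [559.943 176.644  12.659] rot [ 3.141 -0.    -0.   ] gap 62.8
```

```bash
python3 -m jog '[[0,0,0.1,0,0,0,40],[0,0,0,0,0,0,40]]'
python3 -c "
from go import *
avg(3)"
python3 -m jog '[[0,0,0.06,0,0,0,40],[0,0,0,0,0,0,40]]'
python3 -c "
from go import *
avg(3)"
```

```text
clock: 62.25
eef_pos: [559.9, 176.6, 11.6]
eef_rot: [3.141, 0.0, -0.0]
wrist_force: [0.4, -0.1, -2.7]
finger_gap: 62.4
t 62.4 F [ 0.447 -0.071 -2.578] sd [0.471 0.381 0.231] P [559.938 176.629  11.649] rot [ 3.141 -0.    -0.   ] gap 62.7
clock: 62.6
eef_pos: [560.0, 176.6, 11.2]
eef_rot: [3.141, -0.0, -0.0]
wrist_force: [0.1, 0.4, 0.0]
finger_gap: 62.6
t 62.8 F [-0.43  -0.377  0.13 ] sd [0.844 0.332 0.158] P [560.037 176.655  11.227] rot [ 3.141 -0.    -0.   ] gap 62.4
```

```bash
python3 -m jog '[[0,0,0,0,0,0,70],[0,0,0,0,0,0,75],[0,0,0,0,0,0,85],[0,0,0,0,0,0,95],[0,0,0,0,0,0,95],[0,0,0,0,0,0,95]]'
python3 -m jog '[[0,0,-1,0,0,0,95],[0,0,-3,0,0,0,95],[0,0,-4,0,0,0,95],[0,0,-4,0,0,0,95],[-3,0,-4,0,0,0,95],[-3,2,-2,0,0,0,95],[-3,4,0,0,0,0,95],[-3,4,0,0,0,0,95]]'
python3 -m jog '[[0,4.5,0,0,0,0,95],[0,4.5,0,0,0,0,95],[0,4.5,0,0,0,0,95],[0,4.5,0,0,0,0,95],[0,4.5,0,0,0,0,95],[0,4.5,0,0,0,0,95],[0,0,0,0,0,0,95],[0,0,0,0,0,0,95]]'
python3 -c "
from go import *
st()
t=shot('top','t18.png')
s=shot('scene','s18.png')
cv2.imwrite('pics/ab18.png',np.hstack([cv2.resize(t['color'][180:300,210:340],None,fx=3,fy=3,interpolation=2),cv2.resize(s['color'][180:300,300:430],None,fx=3,fy=3,interpolation=2)]))"
```

```text
clock: 63.35
eef_pos: [560.0, 176.6, 11.1]
eef_rot: [3.141, -0.0, -0.0]
wrist_force: [0.1, 0.4, 0.9]
finger_gap: 89.4
clock: 64.15
eef_pos: [438.7, 76.1, 192.3]
eef_rot: [3.141, -0.002, 0.001]
wrist_force: [1.1, -1.1, 1.1]
finger_gap: 89.4
clock: 64.95
eef_pos: [439.6, -193.7, 191.7]
eef_rot: [3.141, -0.0, -0.002]
wrist_force: [0.7, 0.6, 0.6]
finger_gap: 89.1
t 65.0 pos [ 439.598 -193.733  191.671] rot [ 3.141 -0.    -0.002] F [0.716 0.578 0.587] gap 89.1 j [-0.491  0.157  1.73  -0.     1.254  1.082]
```

View pics/ab18.png

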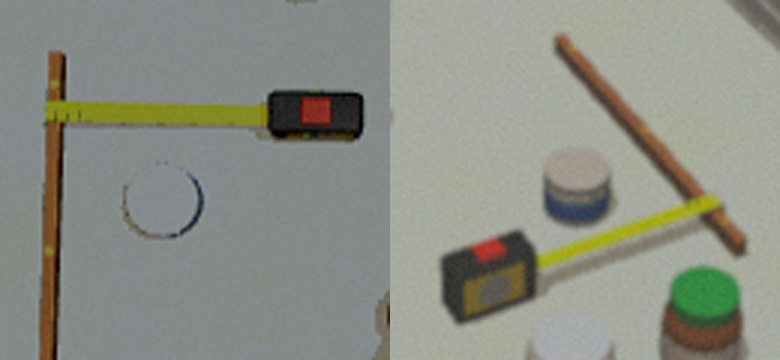

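View pics/s18.png

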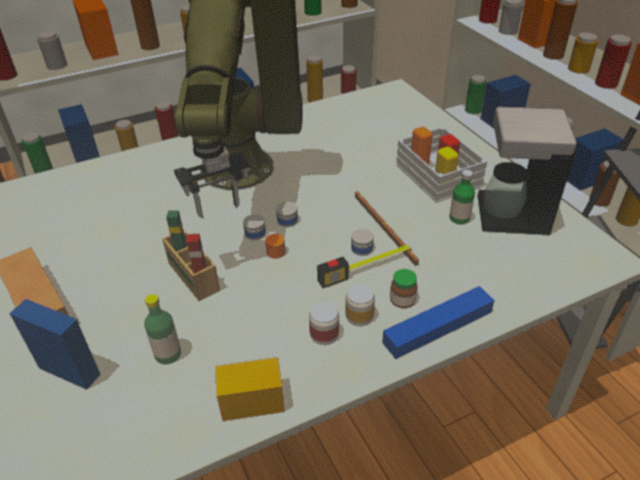

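View pics/t18.png

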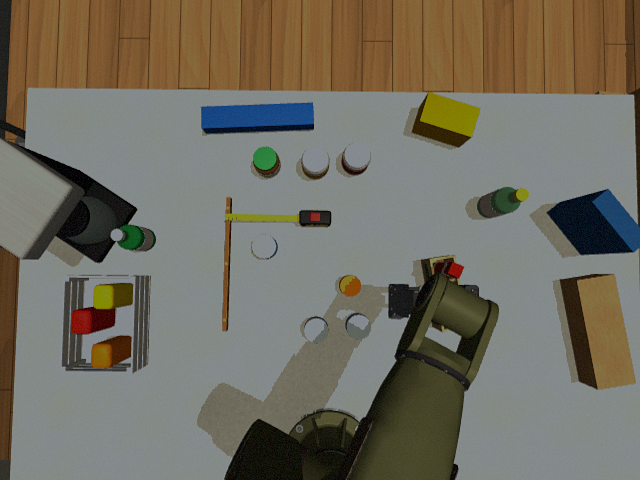

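```bash
python3 -m jog '[[0,-3,-3,0,0,0,95],[0,-3,-3,0,0,0,95],[0,0,0,0,0,0,95],[0,0,0,0,0,0,95]]'
python3 - <<'E'
from go import *
t=shot('top');s=shot('scene')
print('can',onz(t,264,246.8,50))
d=comps(t,[0,0,0],[180,255,60],(295,200,340,235))[0];bp=cv2.boxPoints(d[2]);P=np.array([onz(t,*p,62) for p in bp]);print(P)
print('outer',onz(t,225.2,217,22))
st()
E
```

```text
clock: 65.45
eef_pos: [440.0, -132.0, 251.7]
eef_rot: [3.14, -0.001, 0.003]
wrist_force: [-0.3, -0.9, 0.0]
finger_gap: 89.4
can [558.456 174.282  50.   ]
[[615.924  83.897  62.   ]
 [655.91   82.848  62.   ]
 [653.596   0.865  62.   ]
 [613.605   2.067  62.   ]]
outer [639.279 283.587  22.   ]
t 65.5 pos [ 439.582 -132.895  250.484] rot [3.141 0.001 0.001] F [ 0.141  0.376 -0.332] gap 89.2 j [-0.373  0.061  1.697 -0.001  1.384  1.197]
```

```bash
python3 -c "
from cell import order
print(order.sign_off())"
```

```text
the job is handed in; nothing more can be done
None
```

I finished the job in the order asked and handed it in at about 65 s. No verdict is reported.

- **Tape:**
  - I hooked it over the lip's outer face and drew the blade out about 164.4 mm from the point where the force showed the hook catching. That leaves 20 cm showing.
  - I set the case down flat and pressed the lock until it stopped moving, at 68.3 mm under 15 N.
  - The last picture puts the case front at y ≈ 83.4 mm and the lip's outer face at y ≈ 283.6 mm, so about 200 mm. The case has not moved since I pressed the lock.
- **Cartons:** Only the red and green ones were on the shelf; blue was absent. Both stand upright in the two end compartments of the holder.
- **Canister:** I took the look-alike that was farthest to the robot's right at the start. It was knocked a few cm aside during the run, so I measured it again before gripping. It now stands at about (558, 174) mm, spanning y from 142 to 206 mm. That is wholly between the case front (83 mm) and the lip's inner face (about 271 mm), roughly 35 mm from the blade.
- **Checks that disagreed:**
  - The jaws read 62.5 mm across the 64 mm canister.
  - One scene view put the lifted canister about 9 mm ahead of the grip, but the picture after placing did not bear that out.
  - In the last picture the case outline reads about 1° off square to the lip. I put that down to pixel size, since the tool was set to within about 0.1° when I put the case down.

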